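# Tag the brew stand and shim its drip deck

## Task

Take the brew stand out of service for levelling: first hang the red tag by its hole on the stand's brass post and let it go. Then slide the wooden wedge, thin end first, along the counter under the steel lip at the front of the drip deck until the deck just lifts off its rubber rests, its lip coming up by about half a centimetre. Finish while still gripping the wedge in place so that the wedge alone carries the deck, and leave the cups, jars and other things on the counter where they are.

Things in the scene. Friction and masses are not known exactly. Their poses are not given: they have to be found in the camera images.
- tag_grip (a point): The red out-of-service tag: a flat plastic plate 100 x 36 x 12 mm (x, y, z), 60 g, with a plain white patch, lying flat on the counter; grip it across its 36 mm width (y). This point is at half thickness (6 mm up), 8 mm from the plate's middle, away from the hole; x runs along the tag towards the hole end, z up.
- tag_hole (a point): Centre of the tag's round through hole, 24 mm in diameter, at half thickness; 40 mm from tag_grip along the tag's x. Same axes as tag_grip.
- post_tip (a point): Top of the brass service post, 140 mm above the counter: an upright pin 12 mm in diameter with a chamfered tip, at the left of the stand's front. The top of its 30 mm collar, 65 mm above the counter, is where a hung tag rests; let go, the tag's free end drops and it hangs askew. x points to the stand's back, z up.
- deck_lip (a point): Lowest point, mid-length, of the deck's steel front lip: a bar 12 mm thick, 70 mm long (y), 16 mm above the counter at rest; it rises with the deck, hinged 214 mm behind it and falling back by its own weight (5 N at the lip). Lip top at 28 mm, deck top at 34 mm. From the lip to 180 mm behind it the counter is free, 160 mm wide. x points to the back (the way to push), z up. The stand is fixed.
- wedge_grip (a point): The wooden wedge, 160 mm long, 30 mm wide (y), 120 g. Its thick end is a grip block 40 x 30 x 50 mm high; this is the block's centre, 25 mm up. x points to the thin end, z up. The sloping top falls 1 in 5, from 27 mm high 20 mm ahead of this point to 3 mm at the thin end 140 mm ahead. It meets the resting lip when the thin end is 65 mm past it; each further 5 mm lifts the lip 1 mm.
- wedge_tip (a point): Bottom of the wedge's thin end, on its middle line, 140 mm from wedge_grip along the wedge's x.
Things that resemble listed ones, but are neither listed nor needed, are in the scene too. Of the things that look like the part that bears tag_grip, the larger one is meant. Leave any turquoise look-alike of the part that bears wedge_grip alone.

How it is judged:
By the outcome, as a careful person would: the job done as asked, in the order asked, and still so for the second after the job is handed in, while the arm keeps its last pose, push and grip.
It also fails if it takes over 72 s, if anything falls off the work surface, if the arm or the gripper's body presses on something with over 40 N, if the wrist force passes 120 N, or if a joint passes its speed limit or range.

## Robot

A 6-joint arm with a two-finger parallel gripper is mounted at the origin on the work surface. World frame = base frame: x ahead of the robot, y to its left, z up, the work surface at z = 0. Lengths are in m, angles in rad, forces in N, time in s.
With the tool pointing down it reaches from about 0.425 to 0.95 m from the base axis. Payload 3.5 kg.
Tool frame: the origin (TCP) lies at the very end of the fingers, on their centre line; the grasp point (between the pads) lies 19 mm behind it (tcp_to_grasp is the distance from the TCP to the grasp point, in m); z points along the fingers, y is the direction in which the jaws open and shut (so a half turn about z gives the same grasp; the last joint's range is limited). The gripper opens to 85 mm and grips with 20 to 120 N. Pads are 22 mm wide; open, the fingers measure 114 mm over their backs; the gripper's body (76 mm by 85 mm) begins 54 mm behind the grasp point. The pads swing forward as they close: fully open they stand 13 mm farther back than shut.
Start: joints at [1.09, 0.286, 1.577, -0, 1.279, -0.15], TCP at [0.219, 0.638, 0.231] pointing down, gripper open.
Joint ranges: [-2.77, 2.77], [-0.9, 2.22], [0.21, 2.48], [-1.53, 4.67], [0.24, 2.81], [-2.84, 2.84]. Speed limits (rad/s): [2.79, 2.79, 3.14, 3.14, 3.14, 3.14].

## Interface

Orientations are given as a unit quaternion [x, y, z, w].
In Python, from plant import * gives the robot as it stands. The module is installed in compiled form; this text tells all that it offers.
- The arm moves only by the tool arm_command, never from a script. Its argument "steps" is a list of rows, each a list of 3 entries, a list of its own where there are three numbers: the turn, a rotation vector about the tool's x, y, z in rad, then the shift along the tool's x, y, z in m, then the gripper command: -1 is shut, 1 is fully open, values between are in proportion. A call has 1 to 12 rows; each row is the pose to reach, as a shift and turn from the pose measured when the call began, along the tool's axes at that moment; what a row does not reach only later rows make up. A row lasts 1/8 s, in which the tool goes at most 62.5 mm and 10.7 degrees, less where a joint would pass 70% of its speed; a pose out of reach is approached as far as the arm can. A call with a gripper value outside its range is refused whole. The fingers move at their own pace and stop on an object; "force" is the grip in N (left out, the last holds). Time passes only in rows, so rows that repeat a pose let the fingers close. It gives the time, the measured TCP pose, the force and the opening at its end, in the units of the state.
- get_state(): the state, without advancing time (a new reading comes with each control period).
- read_camera(name): name is "scene" or "top" or "wrist"; returns a dict with "frame" (400x640x3 uint8, red, green, blue), "vfov" (degrees; the focal length in pixels is half the picture's height over the tangent of half this angle, whatever the lens; pixels are square), "cx", "cy" (the principal point, pixels), "position" and "rotation" of the camera in the world; the wrist camera has in their place "mount" (4x4, takes a point from camera to tool coordinates, whose origin is the TCP and whose axes are the flange's). Camera axes: x right, y up, looking along -z (the intrinsics and any distortion apply to the point x, -y, -z); pixel columns grow to the right and rows downward; lengths in m; the calibration is good to about 2 mm. A picture is of the moment at which its call begins: read the wrist's pose just before it. There is no depth.
- sign_off(): hands the job in, once; it reports no verdict.
The state is a dict: "time": time; "qpos": joint angles; "dq": joint speeds; "joint_efforts": joint torques, N m; "eef_pos": TCP position; "tcp_rot": TCP orientation; "contact_force": force on the tool from outside, world axes, zero at the start; "wrist_torque": the same for the moment, N m; "opening": opening from 0.0 (shut) to 1.0 (fully open).
Only numpy, scipy, OpenCV 4.12 (cv2) and the standard library are available. Lean on these libraries where they do the work, as an engineer would, in place of code of your own. Each camera call takes 0.05 s, during which the arm holds its last target.

## Working session

There is one attempt and no reset: what is moved stays moved. The work goes in short steps, Python scripts to look and compute and a tool call to move; the robot and the scene stay as the last step left them, time stands still between calls to the robot, and variables do not carry over. Pictures are saved under pics/ and viewed, and the job is handed in when it is done.

Besides the shell and the picture viewer there is one more tool, called after "Emit:" as a command line: name --argument value ..., lists and objects as JSON in quotes. arm_command: Moves the arm, as the interface text tells. Its arguments: {"type":"object","properties":{"steps":{"type":"array"},"force":{"type":"number"}},"required":["steps"]}

```bash
mkdir -p pics; ls
python3 - <<'E'
from plant import *
import cv2,numpy as np
s=get_state()
for k in s: print(k,s[k])
for n in ("scene","top","wrist"):
    c=read_camera(n); print(n,{k:(v if k!='frame' else v.shape) for k,v in c.items()})
    cv2.imwrite(f'pics/{n}0.png',cv2.cvtColor(c['frame'],cv2.COLOR_RGB2BGR))
E
```

```text
pics
time 0.0
qpos [ 1.09002232e+00  2.87198601e-01  1.57816795e+00  5.28778091e-05
  1.27861384e+00 -1.49963634e-01]
dq [ 1.75593903e-04  8.44372591e-05 -9.15572034e-05  7.31811795e-04
  5.66153018e-04  6.10691236e-04]
joint_efforts [ 1.27270316e-03 -4.05990601e+01 -2.92620957e+01 -8.34285038e-05
  5.88796043e-03  6.84301149e-07]
eef_pos [0.21887688 0.63783561 0.22993013]
tcp_rot [ 1.64659427e-01  9.86349759e-01 -1.12713962e-03 -3.94359927e-04]
contact_force [ 0.53598568  0.39865547 -0.1820836 ]
wrist_torque [ 0.00766993 -0.07670158  0.03164783]
opening 0.9999089970803042
scene {'frame': (400, 640, 3), 'vfov': 56.661328711718426, 'cx': 318.03571818724083, 'cy': 198.50470142518805, 'position': array([1.30661756, 0.25346125, 0.68445843]), 'rotation': array([0.27709373, 0.38865093, 0.71202967, 0.51495948])}
top {'frame': (400, 640, 3), 'vfov': 54.455990573939886, 'cx': 318.329790912904, 'cy': 201.0101525399809, 'position': array([0.38249476, 0.00474279, 1.12430464]), 'rotation': array([-0.01947768,  0.03964402,  0.71336099, -0.69940337])}
wrist {'frame': (400, 640, 3), 'vfov': 67.88853953211483, 'cx': 319.29006576138306, 'cy': 197.83654181694487, 'mount': array([[-2.03028573e-04,  9.64920758e-01,  2.62541216e-01,
         6.65859324e-02],
       [ 9.99999313e-01, -1.07293032e-04,  1.16765555e-03,
        -7.90091589e-04],
       [ 1.15486392e-03,  2.62541273e-01, -9.64920073e-01,
        -1.42012375e-01],
       [ 0.00000000e+00,  0.00000000e+00,  0.00000000e+00,
         1.00000000e+00]])}
```

View pics/scene0.png

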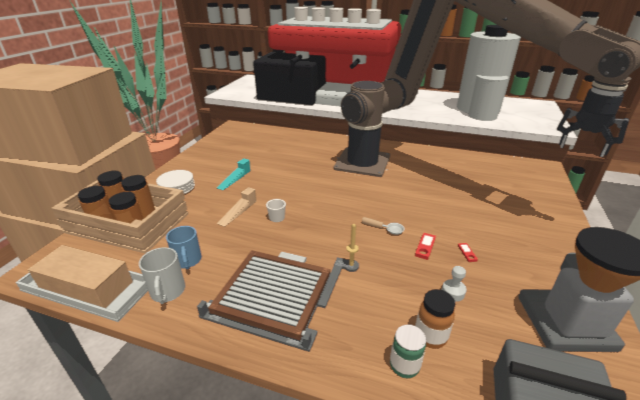

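View pics/top0.png

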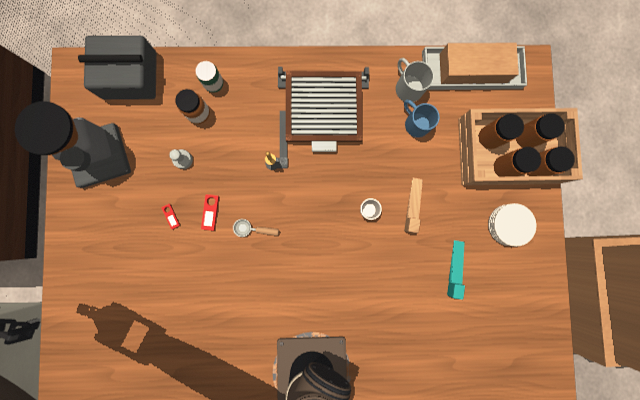

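View pics/wrist0.png

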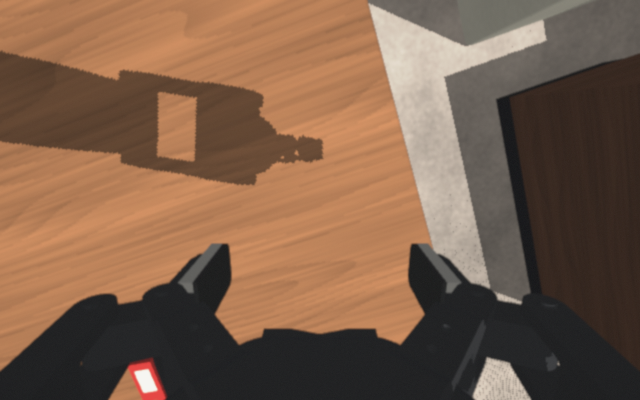

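The top view shows the candidates. The red plates are at (210,212), larger, and (171,217), smaller, so I take the larger. The wedges are wooden at (415,205) and turquoise at (457,270), so I take the wooden one. The post is at (272,160), the lip at (324,147), and a cup at (371,209). Next come close crops and a measurement.

```bash
cat > h.py <<'E'
from plant import *
import cv2,numpy as np
from scipy.spatial.transform import Rotation as R
def K(c): return c['frame'].shape[0]/2/np.tan(np.radians(c['vfov'])/2)
def pose(c,s=None):
    if 'position' in c: return np.array(c['position']),R.from_quat(c['rotation']).as_matrix()
    m=np.array(c['mount']);T=R.from_quat(s['tcp_rot']).as_matrix()
    return np.array(s['eef_pos'])+T@m[:3,3],T@m[:3,:3]
def ray(c,uv,s=None):
    p,r=pose(c,s);f=K(c)
    d=r@np.array([(uv[0]-c['cx'])/f,-(uv[1]-c['cy'])/f,-1.]);return p,d/np.linalg.norm(d)
def onplane(c,uv,z,s=None):
    p,d=ray(c,uv,s);return p+d*(z-p[2])/d[2]
def proj(c,P,s=None):
    p,r=pose(c,s);q=r.T@(np.array(P)-p);f=K(c)
    return np.array([c['cx']+f*q[0]/-q[2],c['cy']-f*q[1]/-q[2]])
def tri(a,b):
    A=np.zeros((3,3));y=np.zeros(3)
    for p,d in (a,b):
        M=np.eye(3)-np.outer(d,d);A+=M;y+=M@p
    X=np.linalg.solve(A,y);return X,[np.linalg.norm((np.eye(3)-np.outer(d,d))@(X-p)) for p,d in (a,b)]
def save(n,fr,box=None,k=1):
    if box: x0,y0,x1,y1=box;fr=fr[y0:y1,x0:x1]
    im=cv2.cvtColor(fr,cv2.COLOR_RGB2BGR)
    cv2.imwrite('pics/'+n,cv2.resize(im,None,fx=k,fy=k,interpolation=cv2.INTER_NEAREST))
E
python3 - <<'E'
from h import *
t=read_camera('top');sc=read_camera('scene')
save('a.png',t['frame'],(140,130,340,250),4)
save('b.png',t['frame'],(270,60,470,250),3)
save('c.png',sc['frame'],(190,160,390,350),3)
E
```

```text
(no output)
```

View pics/a.png

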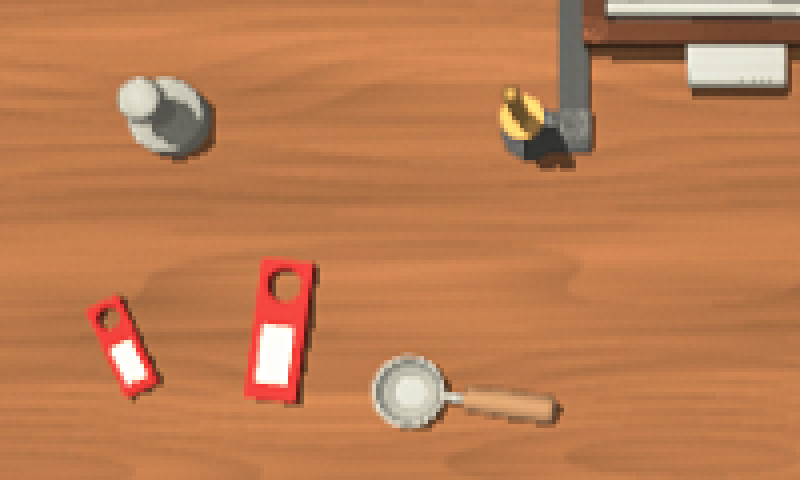

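View pics/b.png

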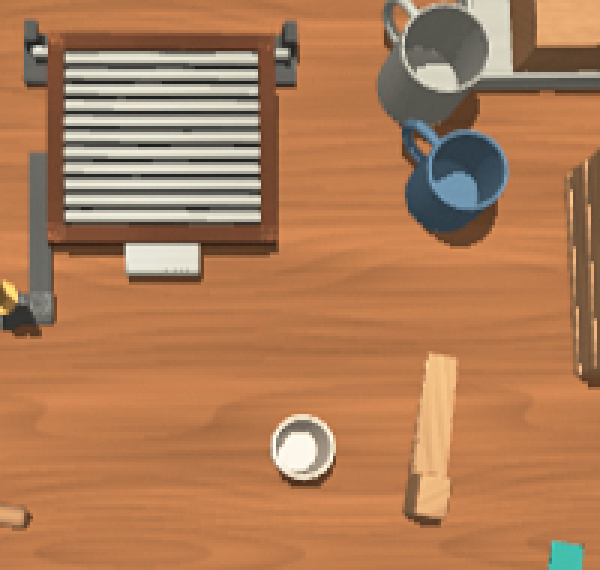

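View pics/c.png

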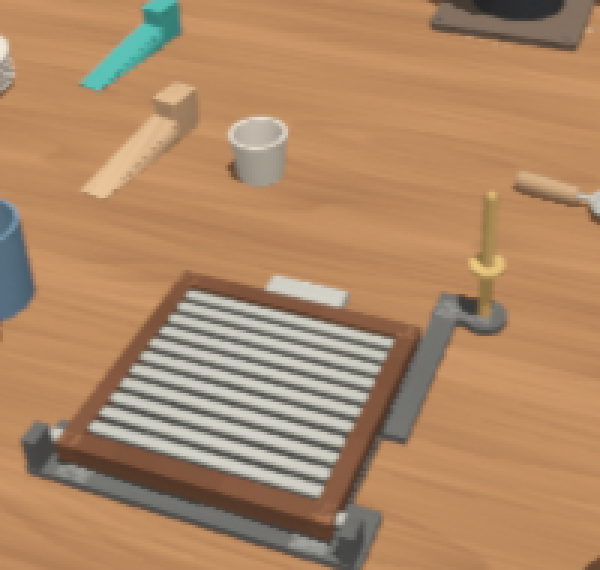

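Run:
```python
from h import *
t=read_camera('top');sc=read_camera('scene')
fr=t['frame'];hsv=cv2.cvtColor(fr,cv2.COLOR_RGB2HSV).astype(int)
H,S,V=[hsv[...,i] for i in range(3)]
def comps(m,box,amin):
    mm=np.zeros(m.shape,np.uint8);x0,y0,x1,y1=box;mm[y0:y1,x0:x1]=m[y0:y1,x0:x1]
    return [c for c in cv2.findContours(mm,cv2.RETR_EXTERNAL,cv2.CHAIN_APPROX_NONE)[0] if cv2.contourArea(c)>amin]
# tag
for c in comps(((H<6)|(H>174))&(S>180)&(V>150),(140,180,240,250),30):
    r=cv2.minAreaRect(c);print('red',cv2.contourArea(c),r)
    P=[onplane(t,q,.012) for q in cv2.boxPoints(r)];P=np.array(P);print(P.round(4).tolist(), P.mean(0))
# post top both
for cam in (t,sc):
    f=cv2.cvtColor(cam['frame'],cv2.COLOR_RGB2HSV).astype(int)
    m=(f[...,0]>19)&(f[...,0]<32)&(f[...,1]>100)&(f[...,2]>90)
    b=(255,140,290,180) if cam is t else (335,215,370,280)
    for c in comps(m,b,3):
        print('brass',cv2.contourArea(c),cv2.boundingRect(c))
# wedge
m=(S<140)&(V>150)&(H>5)&(H<25)
for c in comps(m,(395,165,440,250),30):
    print('wedge',cv2.contourArea(c),cv2.minAreaRect(c),cv2.boundingRect(c))
    print(cv2.approxPolyDP(c,2,True)[:,0].tolist())
save('d.png',fr,(395,165,445,245),8)
save('e.png',sc['frame'],(200,170,290,240),8)
save('f.png',sc['frame'],(325,210,375,280),8)
save('g.png',fr,(255,135,355,175),8)
```

```text
red 97.5 ((170.04794311523438, 216.20547485351562), (23.917808532714844, 9.020904541015625), 65.55604553222656)
[[0.4662, 0.4189, 0.012], [0.4764, 0.3959, 0.012], [0.414, 0.3675, 0.012], [0.404, 0.3904, 0.012]] [0.44013012 0.39318315 0.012     ]
red 404.5 ((209.2497100830078, 212.1896209716797), (12.912236213684082, 34.808380126953125), 7.853313446044922)
[[0.4034, 0.3075, 0.012], [0.5013, 0.2945, 0.012], [0.4956, 0.2582, 0.012], [0.3977, 0.2715, 0.012]] [0.4495097  0.28291614 0.012     ]
brass 9.5 (265, 157, 6, 7)
brass 8.0 (271, 154, 5, 6)
brass 30.0 (347, 245, 11, 7)
wedge 554.5 ((414.0511474609375, 204.52899169921875), (13.612737655639648, 54.871421813964844), 3.012787342071533) (407, 177, 16, 56)
[[413, 177], [407, 217], [410, 219], [408, 230], [417, 232], [422, 179]]
```

View pics/d.png

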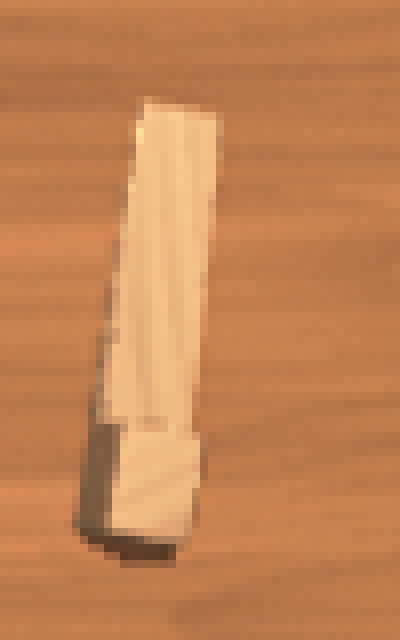

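View pics/e.png

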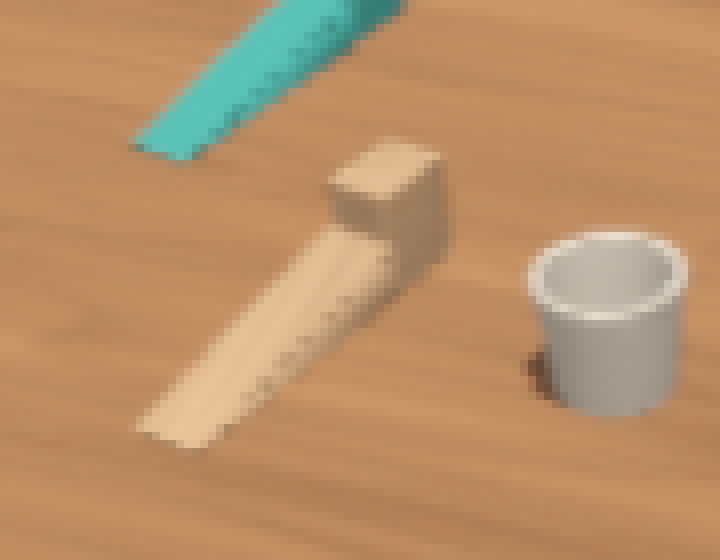

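View pics/f.png

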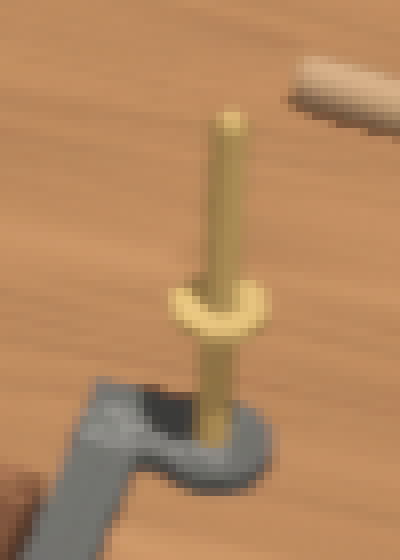

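View pics/g.png

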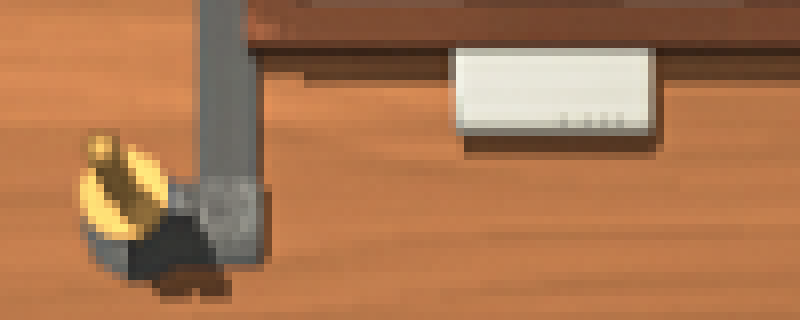

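Run:
```python
from h import *
t=read_camera('top');sc=read_camera('scene')
D=lambda x,y:(395+x/8-.5,165+y/8-.5)
E_=lambda x,y:(200+x/8-.5,170+y/8-.5)
F=lambda x,y:(325+x/8-.5,210+y/8-.5)
G=lambda x,y:(255+x/8-.5,135+y/8-.5)
a=onplane(t,G(102,150),.14);b=onplane(sc,F(231,118),.14)
print('tip',a,b,tri(ray(t,G(102,150)),ray(sc,F(231,118))))
print('collar',onplane(t,G(124,192),.065),onplane(sc,F(220,305),.065))
for q in [(456,48),(656,48),(456,130),(656,130)]: print('lip top',onplane(t,G(*q),.028))
print('scene lip: ')
lf=lambda x,y:(190+x/3-.3,160+y/3-.3)
for q in [(275,277),(346,291),(265,290),(340,306)]: print(onplane(sc,lf(*q),.028))
print('deck front corners',[onplane(t,(270+x/3,60+y/3),.034).round(4) for x,y in [(48,242),(277,242),(48,33),(277,33)]])
for q in [(143,100),(220,115)]: print('thin',onplane(t,D(*q),.003))
for q in [(135,428),(200,448)]: print('thin sc',onplane(sc,E_(*q),.003))
for q in [(120,432),(202,436),(190,543),(110,538)]: print('blk',onplane(t,D(*q),.05))
for q in [(390,138),(440,157),(328,183),(382,203)]: print('blk sc',onplane(sc,E_(*q),.05))
# tag hole: a.png x4
A=lambda x,y:(140+x/4-.5,130+y/4-.5)
print('hole',onplane(t,A(286,284),.009))
# tag white patch / corners in scene
f=cv2.cvtColor(sc['frame'],cv2.COLOR_RGB2HSV).astype(int)
m=(((f[...,0]<6)|(f[...,0]>174))&(f[...,1]>180)&(f[...,2]>120)).astype(np.uint8);m[:225]=0;m[265:]=0;m[:,:405]=0;m[:,445:]=0
c=max(cv2.findContours(m,0,1)[0],key=cv2.contourArea);bp=cv2.minAreaRect(c);print(bp,[onplane(sc,q,.008).round(4) for q in cv2.boxPoints(bp)],onplane(sc,bp[0],.008))
```

```text
tip [0.58982655 0.10396957 0.14      ] [0.59429441 0.10353547 0.14      ] (array([0.59056294, 0.10351201, 0.13732019]), [np.float64(0.0007468731229145401), np.float64(0.0007468731229145479)])
collar [0.59086152 0.10413403 0.065     ] [0.59338097 0.10327178 0.065     ]
lip top [ 0.64857782 -0.01157456  0.028     ]
lip top [ 0.64755819 -0.0833838   0.028     ]
lip top [ 0.61876129 -0.01099463  0.028     ]
lip top [ 0.61769003 -0.08264154  0.028     ]
scene lip: 
[ 0.62638515 -0.0799741   0.028     ]
[ 0.62411319 -0.01374133  0.028     ]
[ 0.64486645 -0.08154731  0.028     ]
[ 0.6436138  -0.01208557  0.028     ]
deck front corners [array([0.6477, 0.0611, 0.034 ]), array([ 0.6446, -0.157 ,  0.034 ]), array([0.8524, 0.0582, 0.034 ]), array([ 0.8504, -0.1632,  0.034 ])]
thin [ 0.5416832  -0.30544533  0.003     ]
thin [ 0.53566151 -0.33363449  0.003     ]
thin sc [ 0.53870704 -0.33552997  0.003     ]
thin sc [ 0.54218046 -0.30517567  0.003     ]
blk [ 0.41873238 -0.27957194  0.05      ]
blk [ 0.41677144 -0.30824375  0.05      ]
blk [ 0.37976748 -0.30245488  0.05      ]
blk [ 0.38207657 -0.27458479  0.05      ]
blk sc [ 0.3834242  -0.30138954  0.05      ]
blk sc [ 0.3906474  -0.27485608  0.05      ]
blk sc [ 0.42273222 -0.30889335  0.05      ]
blk sc [ 0.42956119 -0.28103413  0.05      ]
hole [0.48287104 0.27881156 0.009     ]
((421.424560546875, 255.76416015625), (11.400925636291504, 2.060408353805542), 15.945395469665527) [array([0.5048, 0.2607, 0.008 ]), array([0.4962, 0.2613, 0.008 ]), array([0.4999, 0.2906, 0.008 ]), array([0.5084, 0.2898, 0.008 ])] [0.50233976 0.27568793 0.008     ]
```

```bash
cat >> h.py <<'E'
def to(p,th,s=None):
    "target TCP p, tool down, tool y at world angle th deg"
    s=s or get_state();T=R.from_quat(s['tcp_rot'])
    ph=np.radians((th+90)/2);G=R.from_quat([np.cos(ph),np.sin(ph),0,0])
    print('turn',(T.inv()*G).as_rotvec().round(4).tolist(),'shift',T.inv().apply(np.array(p)-s['eef_pos']).round(4).tolist())
def st():
    s=get_state();x=R.from_quat(s['tcp_rot']).as_matrix()
    print('t',round(s['time'],2),'tcp',s['eef_pos'].round(4) if hasattr(s['eef_pos'],'round') else s['eef_pos'],'yang',np.degrees(np.arctan2(x[1,1],x[0,1])).round(2),'z',x[:,2].round(4),'F',np.round(s['contact_force'],2),'op',round(s['opening'],3));return s
E
python3 - <<'E'
from h import *
st();to([.40,.289,.17],82.5)
E
```

```text
t 0.45 tcp [0.2192 0.6383 0.2312] yang 71.05 z [-1.e-04 -2.e-04 -1.e+00] F [ 0.49  0.24 -0.98] op 0.997
turn [-0.0002, -0.0, -0.1999] shift [-0.2845, -0.2717, 0.0613]
```

Run:
```python
from h import *
to([.48,.28,.18],82.5)
```

```text
turn [-0.0002, -0.0, -0.1999] shift [-0.3631, -0.2542, 0.0513]
```

Emit:
arm_command --steps '[[[0, 0, -0.1], [-0.18, -0.125, 0.025], 1], [[0, 0, -0.2], [-0.363, -0.254, 0.051], 1], [[0, 0, -0.2], [-0.363, -0.254, 0.051], 1], [[0, 0, -0.2], [-0.363, -0.254, 0.051], 1], [[0, 0, -0.2], [-0.363, -0.254, 0.051], 1], [[0, 0, -0.2], [-0.363, -0.254, 0.051], 1], [[0, 0, -0.2], [-0.363, -0.254, 0.051], 1], [[0, 0, -0.2], [-0.363, -0.254, 0.051], 1], [[0, 0, -0.2], [-0.363, -0.254, 0.051], 1], [[0, 0, -0.2], [-0.363, -0.254, 0.051], 1]]'

```text
time: 1.7
eef_pos: [0.4793, 0.2814, 0.1805]
tcp_rot: [0.064, 0.998, 0.0, 0.0]
contact_force: [-0.6, 1.2, 0.7]
opening: 1.002
```

Run:
```python
from h import *
s=st();w=read_camera('wrist')
save('w1.png',w['frame'])
```

```text
t 1.7 tcp [0.4793 0.2814 0.1805] yang 82.6 z [ 0.e+00  3.e-04 -1.e+00] F [-0.59  1.17  0.75] op 1.002
```

View pics/w1.png

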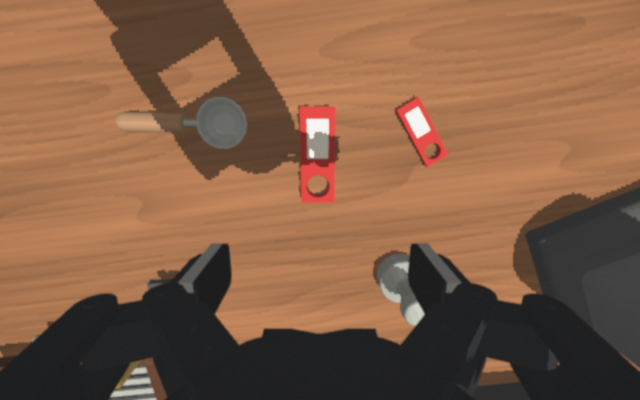

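The wrist view shows the larger tag at (318,154) with its hole at (317,184), close to square with the tool. The small look-alike is at (422,131), well apart.

Run:
```python
from h import *
s=st();w=read_camera('wrist')
f=cv2.cvtColor(w['frame'],cv2.COLOR_RGB2HSV).astype(int)
m=(((f[...,0]<6)|(f[...,0]>174))&(f[...,1]>170)&(f[...,2]>60)).astype(np.uint8);m[:,:280]=0;m[:,360:]=0;m[220:]=0
cs,h=cv2.findContours(m,cv2.RETR_CCOMP,cv2.CHAIN_APPROX_NONE)
for i,c in enumerate(cs):
    if cv2.contourArea(c)<60: continue
    r=cv2.minAreaRect(c);P=np.array([onplane(w,q,.012,s) for q in cv2.boxPoints(r)])
    print(cv2.contourArea(c),h[0][i][3],r,P.mean(0).round(4),onplane(w,r[0],.009,s).round(4))
    e=sorted([P[1]-P[0],P[2]-P[1]],key=lambda v:-np.linalg.norm(v));print([np.linalg.norm(v).round(4) for v in e],np.degrees(np.arctan2(e[0][1],e[0][0])))
to([.4416,.284,.06],82.6)
```

```text
t 1.75 tcp [0.4792 0.2816 0.1806] yang 82.63 z [ 2.e-04  2.e-04 -1.e+00] F [ 0.23  0.64 -0.28] op 1.002
1330.0 -1 ((316.9999694824219, 172.99998474121094), (31.999996185302734, 55.99999237060547), 0.0) [0.4701 0.2793 0.012 ] [0.4699 0.2793 0.009 ]
[np.float64(0.0601), np.float64(0.0331)] 171.6937929671277
394.5 0 ((317.25, 184.75001525878906), (22.62741470336914, 21.920310974121094), 45.0) [0.4821 0.278  0.012 ] [0.4827 0.2779 0.009 ]
[np.float64(0.0243), np.float64(0.0236)] 37.28903862223169
462.5 -1 ((317.0, 126.0), (38.0, 34.0), 90.0) [0.4216 0.2857 0.012 ] [0.4214 0.2857 0.009 ]
[np.float64(0.0376), np.float64(0.034)] -6.636284701506659
turn [0.0002, 0.0002, 0.0007] shift [0.0376, -0.0025, 0.1205]
```

Run:
```python
from h import *
to([.4424,.2833,.03],82.4);to([.4424,.2833,.0015],82.4)
```

```text
turn [0.0002, 0.0002, 0.0042] shift [0.0368, -0.0031, 0.1505]
turn [0.0002, 0.0002, 0.0042] shift [0.0368, -0.0031, 0.179]
```

Emit:
arm_command --steps '[[[0, 0, 0.004], [0.037, -0.003, 0.05], 1], [[0, 0, 0.004], [0.037, -0.003, 0.1], 1], [[0, 0, 0.004], [0.037, -0.003, 0.15], 1], [[0, 0, 0.004], [0.037, -0.003, 0.15], 1], [[0, 0, 0.004], [0.037, -0.003, 0.16], 1], [[0, 0, 0.004], [0.037, -0.003, 0.17], 1], [[0, 0, 0.004], [0.037, -0.003, 0.178], 1], [[0, 0, 0.004], [0.037, -0.003, 0.179], 1], [[0, 0, 0.004], [0.037, -0.003, 0.179], 1]]'

```text
time: 2.92
eef_pos: [0.4424, 0.2834, 0.0017]
tcp_rot: [0.066, 0.998, 0.0, 0.0]
contact_force: [0.4, 0.2, 0.3]
opening: 1.0
```

Run:
```python
from h import *
s=st();w=read_camera('wrist')
save('w2.png',w['frame'])
to([.4424,.2833,.0015],82.4)
```

```text
t 2.92 tcp [0.4424 0.2834 0.0017] yang 82.4 z [ 6.e-04  3.e-04 -1.e+00] F [0.4  0.16 0.26] op 1.0
turn [0.0005, 0.0007, 0.0001] shift [0.0001, -0.0002, 0.0003]
```

View pics/w2.png

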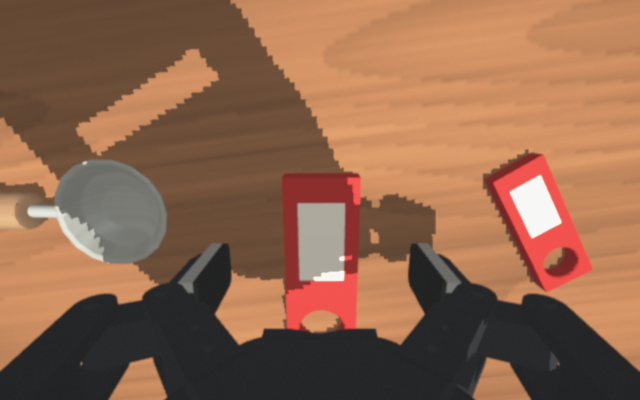

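The tag at (320,245) lies centred between the open fingers. Now I close on it.

Emit:
arm_command --steps '[[[0, 0, 0], [0, 0, 0], -1], [[0, 0, 0], [0, 0, 0], -1], [[0, 0, 0], [0, 0, 0], -1], [[0, 0, 0], [0, 0, 0], -1], [[0, 0, 0], [0, 0, 0], -1], [[0, 0, 0], [0, 0, 0], -1], [[0, 0, 0], [0, 0, 0], -1], [[0, 0, 0], [0, 0, 0], -1]]' --force 45

```text
time: 3.98
eef_pos: [0.4429, 0.2836, 0.0022]
tcp_rot: [0.066, 0.998, 0.0, 0.001]
contact_force: [0.3, 1.1, 5.1]
opening: 0.407
```

Run:
```python
from h import *
s=st();w=read_camera('wrist')
save('w3.png',w['frame'])
```

```text
t 3.98 tcp [0.4429 0.2836 0.0022] yang 82.4 z [ 1.6e-03  7.0e-04 -1.0e+00] F [0.26 1.12 5.15] op 0.407
```

View pics/w3.png

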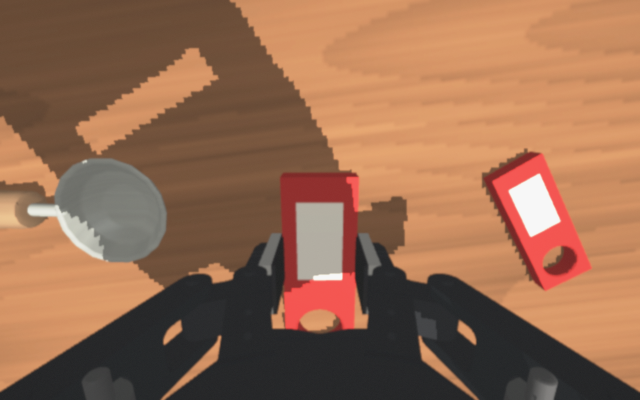

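Emit:
arm_command --steps '[[[0, 0, 0], [0, 0, -0.02], -1], [[0, 0, 0], [0, 0, -0.06], -1], [[0, 0, 0], [0, 0, -0.11], -1], [[0, 0, 0], [0, 0, -0.16], -1], [[0, 0, 0], [0, 0, -0.19], -1], [[0, 0, 0], [0, 0, -0.19], -1]]'

```text
time: 4.78
eef_pos: [0.4436, 0.2839, 0.1942]
tcp_rot: [0.066, 0.998, 0.001, 0.003]
contact_force: [0.4, -0.6, -0.4]
opening: 0.406
```

Run:
```python
from h import *
s=st();to([.54,.1105,.185],82.4)
w=read_camera('wrist');save('w4.png',w['frame'])
```

```text
t 4.78 tcp [0.4436 0.2839 0.1942] yang 82.41 z [ 0.0057  0.0024 -1.    ] F [ 0.35 -0.57 -0.35] op 0.406
turn [0.0031, 0.0053, 0.0001] shift [-0.1184, -0.1592, 0.0093]
```

View pics/w4.png

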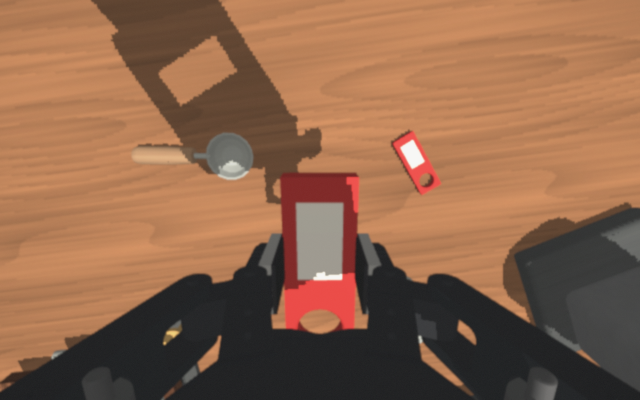

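The tag is held flat, seen at (320,250). I carry it to just short of the post, at a safe height.

Emit:
arm_command --steps '[[[0.003, 0.005, 0], [-0.035, -0.045, 0.003], -1], [[0.003, 0.005, 0], [-0.065, -0.09, 0.006], -1], [[0.003, 0.005, 0], [-0.1, -0.13, 0.009], -1], [[0.003, 0.005, 0], [-0.118, -0.159, 0.009], -1], [[0.003, 0.005, 0], [-0.118, -0.159, 0.009], -1], [[0.003, 0.005, 0], [-0.118, -0.159, 0.009], -1], [[0.003, 0.005, 0], [-0.118, -0.159, 0.009], -1]]'

```text
time: 5.7
eef_pos: [0.5373, 0.1112, 0.1817]
tcp_rot: [0.066, 0.998, -0.001, -0.003]
contact_force: [-0.3, 0.1, -0.4]
opening: 0.402
```

Run:
```python
from h import *
s=st()
for n,b in (('top',(210,90,340,210)),('scene',(290,110,430,240))):
    c=read_camera(n);save(n+'5.png',c['frame'],b,5)
    for P in ([.5915,.104,.14],s['eef_pos'],[.5797,.1052,.189]): print(n,((proj(c,P)-b[:2])*5).round())
```

```text
t 5.7 tcp [0.5373 0.1112 0.1817] yang 82.49 z [-0.0057 -0.0013 -1.    ] F [-0.28  0.12 -0.44] op 0.402
top [286. 313.]
top [264. 405.]
top [274. 316.]
scene [319. 568.]
scene [363. 441.]
scene [332. 472.]
```

View pics/top5.png

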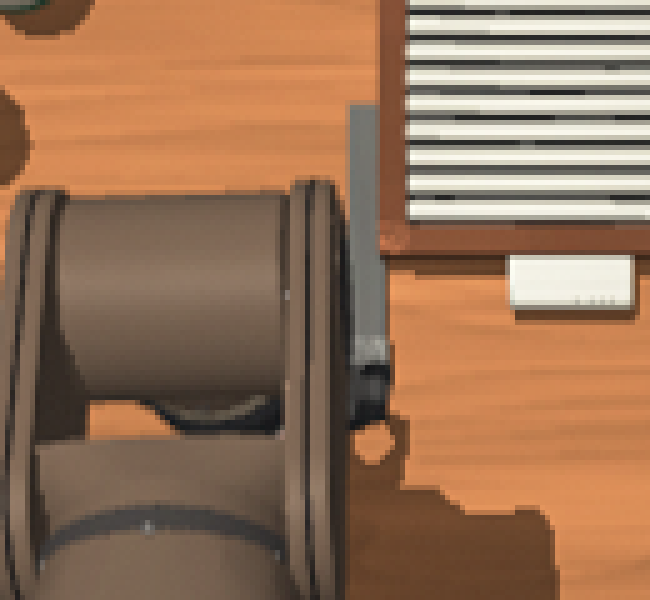

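View pics/scene5.png

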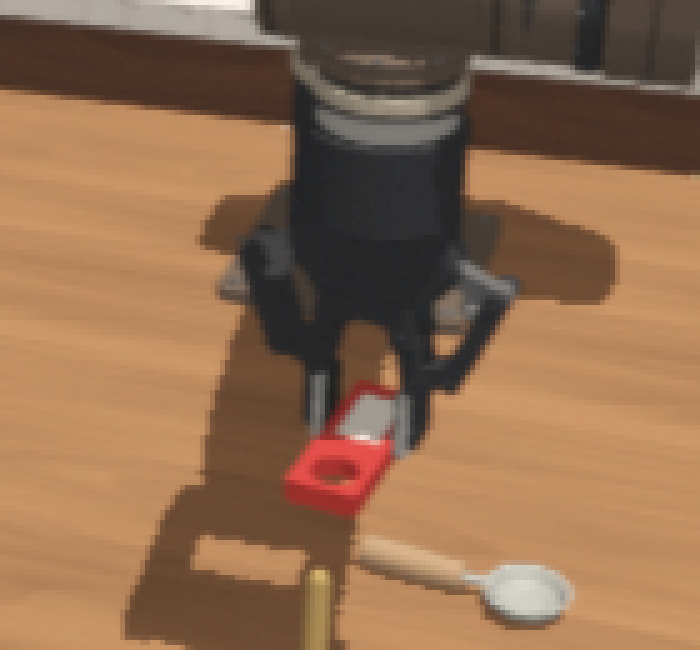

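Run:
```python
from h import *
s=st();to([.5523,.1093,.16],82.4)
```

```text
t 5.8 tcp [0.5377 0.1112 0.1824] yang 82.5 z [-0.0044 -0.0015 -1.    ] F [ 0.64  0.04 -0.38] op 0.402
turn [-0.0021, -0.0042, 0.0018] shift [-0.0148, 0.0001, 0.0224]
```

Emit:
arm_command --steps '[[[-0.002, -0.004, 0.002], [-0.008, 0, 0.01], -1], [[-0.002, -0.004, 0.002], [-0.015, 0, 0.02], -1], [[-0.002, -0.004, 0.002], [-0.015, 0, 0.022], -1], [[-0.002, -0.004, 0.002], [-0.015, 0, 0.022], -1], [[-0.002, -0.004, 0.002], [-0.015, 0, 0.022], -1], [[-0.002, -0.004, 0.002], [-0.015, 0, 0.022], -1]]'

```text
time: 6.55
eef_pos: [0.5526, 0.1092, 0.1608]
tcp_rot: [0.066, 0.998, 0.0, 0.0]
contact_force: [0.7, -0.5, -0.6]
opening: 0.405
```

Run:
```python
from h import *
s=st()
b=(310,180,410,280)
c=read_camera('scene');save('scene6.png',c['frame'],b,6)
w=read_camera('wrist');save('w6.png',w['frame'])
T=np.array(s['eef_pos']);h=T+np.array([.0397,-.0053,.010])
for P in ([.592,.104,.14],h): print(((proj(c,P)-b[:2]+.5)*6).round())
```

```text
t 6.55 tcp [0.5526 0.1092 0.1608] yang 82.38 z [ 6.e-04 -0.e+00 -1.e+00] F [ 0.66 -0.52 -0.63] op 0.405
[266. 265.]
[269. 204.]
```

View pics/scene6.png

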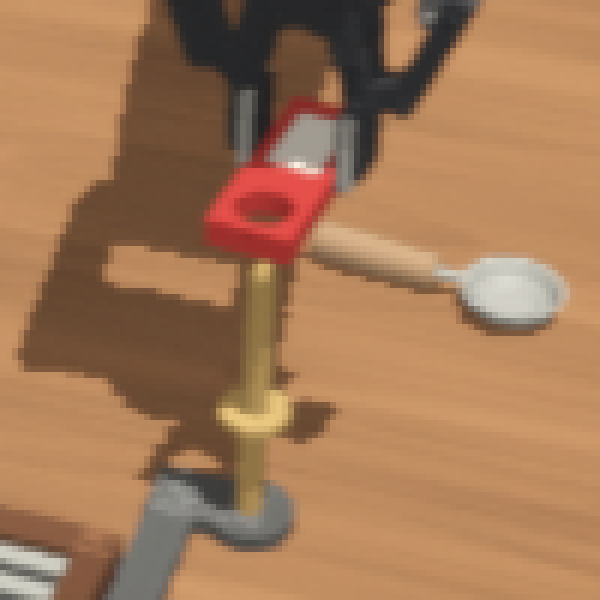

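View pics/w6.png

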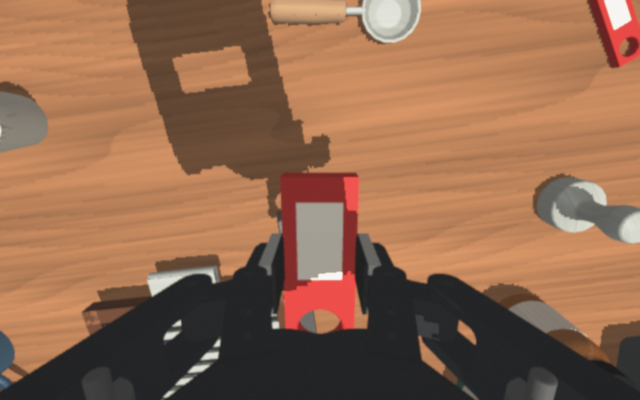

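The hole at crop (267,207) sits over the tip at (262,268), and the relative offset agrees with the projection to under 1 mm. Now I lower it.

Emit:
arm_command --steps '[[[0, 0, 0], [0, 0, 0.008], -1], [[0, 0, 0], [0, 0, 0.016], -1], [[0, 0, 0], [0, 0, 0.024], -1], [[0, 0, 0], [0, 0, 0.03], -1], [[0, 0, 0], [0, 0, 0.03], -1]]'

```text
time: 7.28
eef_pos: [0.5521, 0.1092, 0.1298]
tcp_rot: [0.066, 0.998, -0.0, -0.001]
contact_force: [0.1, -0.2, -0.3]
opening: 0.402
```

Run:
```python
from h import *
s=st()
b=(310,180,410,280)
c=read_camera('scene');save('scene7.png',c['frame'],b,6)
```

```text
t 7.28 tcp [0.5521 0.1092 0.1298] yang 82.38 z [-0.0013 -0.     -1.    ] F [ 0.1  -0.19 -0.32] op 0.402
```

View pics/scene7.png

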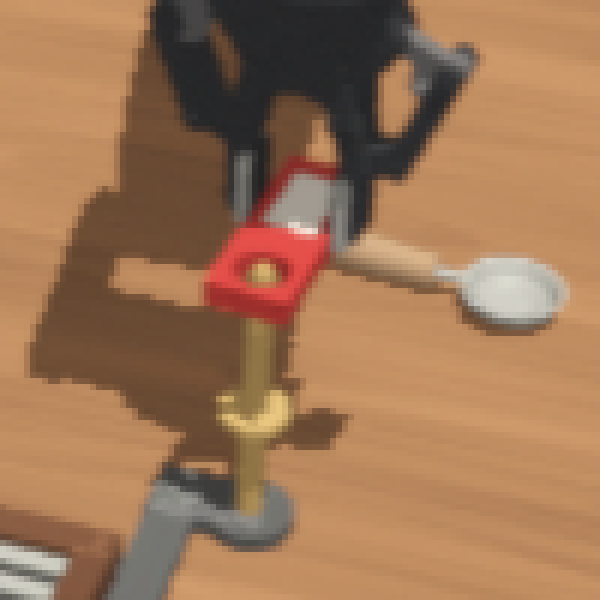

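The tip shows through the hole, centred at (262,270), and there is no contact force. I continue down to about 76 mm.

Emit:
arm_command --steps '[[[0, 0, 0], [0, 0, 0.014], -1], [[0, 0, 0], [0, 0, 0.028], -1], [[0, 0, 0], [0, 0, 0.042], -1], [[0, 0, 0], [0, 0, 0.053], -1], [[0, 0, 0], [0, 0, 0.053], -1], [[0, 0, 0], [0, 0, 0.053], -1]]'

```text
time: 8.07
eef_pos: [0.5528, 0.1092, 0.0776]
tcp_rot: [0.066, 0.998, 0.0, 0.0]
contact_force: [0.5, -0.9, -0.9]
opening: 0.407
```

Run:
```python
from h import *
s=st()
b=(310,180,410,280)
c=read_camera('scene');save('scene8.png',c['frame'],b,6)
```

```text
t 8.07 tcp [0.5528 0.1092 0.0776] yang 82.38 z [ 4.e-04  0.e+00 -1.e+00] F [ 0.46 -0.91 -0.91] op 0.407
```

View pics/scene8.png

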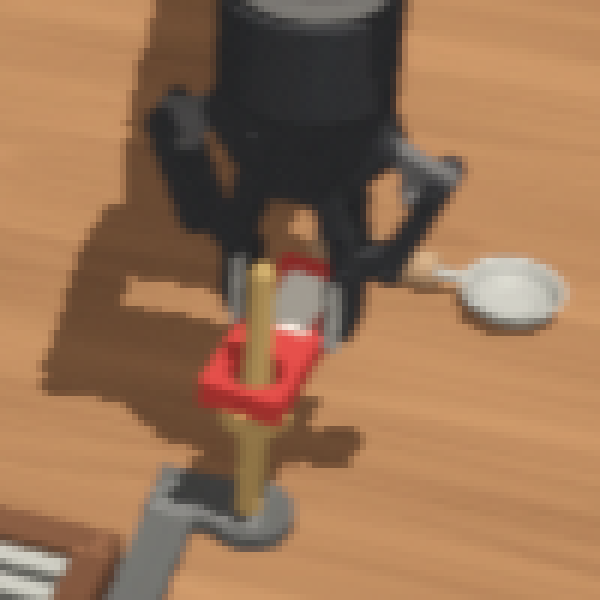

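Emit:
arm_command --steps '[[[0, 0, 0], [0, 0, 0.004], -1], [[0, 0, 0], [0, 0, 0.004], 0], [[0, 0, 0], [0, 0, 0.004], 1], [[0, 0, 0], [0, 0, 0.004], 1], [[0, 0, 0], [0, 0, 0.004], 1], [[0, 0, 0], [0, 0, 0.004], 1], [[0, 0, 0], [0, 0, 0.004], 1], [[0, 0, 0], [0, 0, 0.004], 1], [[0, 0, 0], [0, 0, 0.004], 1]]'

```text
time: 9.25
eef_pos: [0.553, 0.1092, 0.074]
tcp_rot: [0.066, 0.998, 0.0, 0.0]
contact_force: [-0.1, -1.5, -0.1]
opening: 1.0
```

Run:
```python
from h import *
s=st()
b=(310,180,410,280)
c=read_camera('scene');save('scene9.png',c['frame'],b,6)
w=read_camera('wrist');save('w9.png',w['frame'])
```

```text
t 9.25 tcp [0.553  0.1092 0.074 ] yang 82.38 z [ 0.001  0.    -1.   ] F [-0.14 -1.49 -0.15] op 1.0
```

View pics/scene9.png

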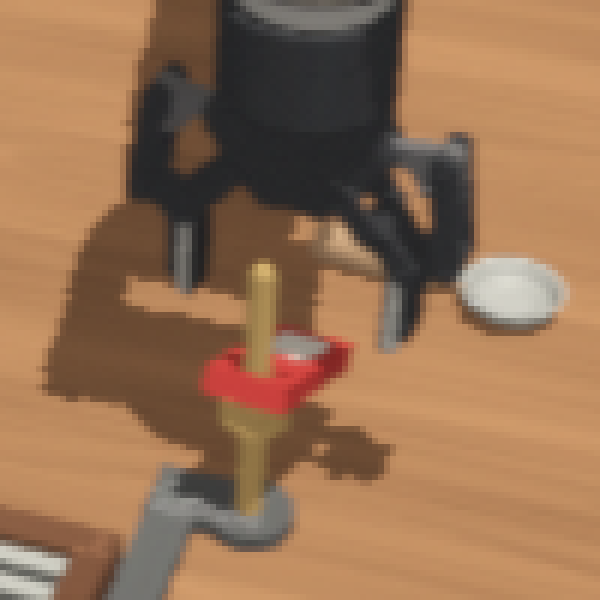

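View pics/w9.png

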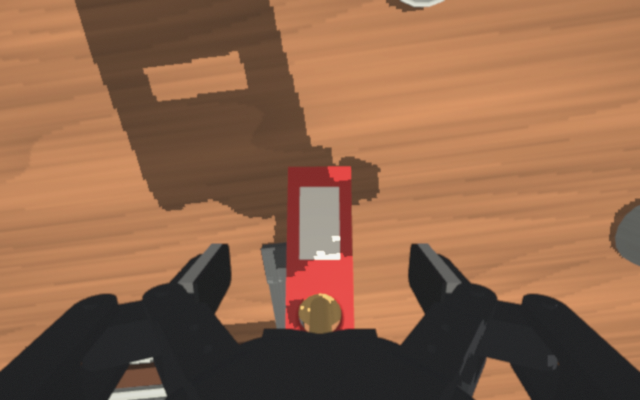

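The tag is threaded on the post and hangs askew on the collar, let go. I rise straight up and go over to the wedge.

Run:
```python
from h import *
to([.553,.1092,.22],82.4);to([.48,-.30,.20],78.2)
```

```text
turn [0.0001, 0.0009, -0.0003] shift [-0.0002, 0.0, -0.1461]
turn [0.0001, 0.0009, 0.073] shift [0.018, -0.4152, -0.1261]
```

Emit:
arm_command --steps '[[[0, 0, 0], [0, 0, -0.05], 1], [[0, 0, 0], [0, 0, -0.1], 1], [[0, 0, 0], [0, 0, -0.146], 1], [[0, 0, 0.02], [0, -0.05, -0.146], 1], [[0, 0, 0.04], [0.01, -0.11, -0.146], 1], [[0, 0, 0.073], [0.01, -0.17, -0.146], 1], [[0, 0, 0.073], [0.015, -0.23, -0.146], 1], [[0, 0, 0.073], [0.018, -0.29, -0.14], 1], [[0, 0, 0.073], [0.018, -0.35, -0.13], 1], [[0, 0, 0.073], [0.018, -0.415, -0.126], 1], [[0, 0, 0.073], [0.018, -0.415, -0.126], 1], [[0, 0, 0.073], [0.018, -0.415, -0.126], 1]]'

```text
time: 10.85
eef_pos: [0.4798, -0.2996, 0.1996]
tcp_rot: [0.103, 0.995, 0.0, 0.0]
contact_force: [-0.6, 0.3, -0.2]
opening: 0.998
```

Run:
```python
from h import *
s=st();w=read_camera('wrist');save('w10.png',w['frame'])
c=read_camera('scene');save('scene10.png',c['frame'])
c=read_camera('top');save('top10.png',c['frame'])
```

```text
t 10.85 tcp [ 0.4798 -0.2996  0.1996] yang 78.15 z [ 6.e-04  9.e-04 -1.e+00] F [-0.58  0.34 -0.19] op 0.998
```

View pics/w10.png

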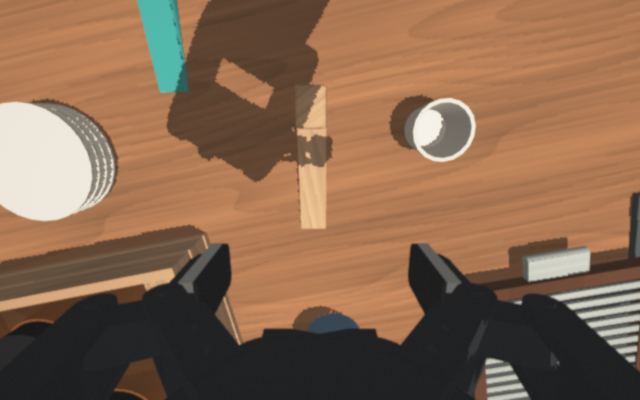

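View pics/scene10.png

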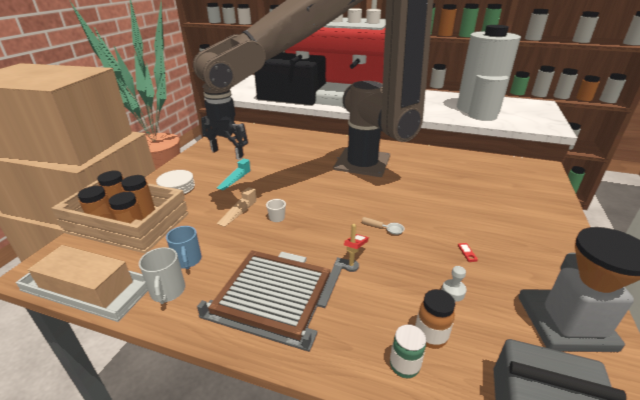

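View pics/top10.png

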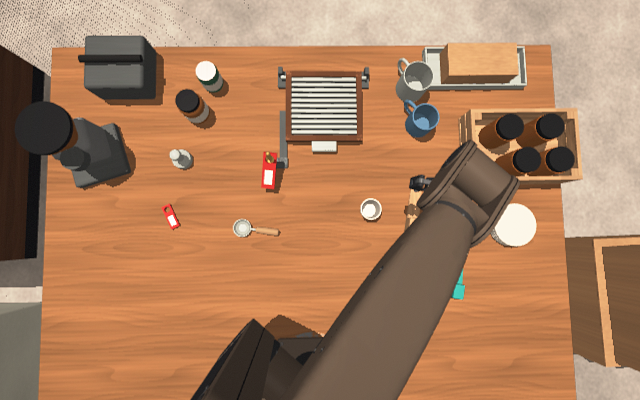

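The tag hangs on the post at (269,172) in the top view. In the wrist view the wooden wedge runs from its block at (311,105) to its thin end at (314,229). The turquoise wedge is apart, upper left at (165,45).

Run:
```python
from h import *
w=cv2.imread('pics/w10.png')
cv2.imwrite('pics/w10c.png',cv2.resize(w[75:245,270:350],None,fx=4,fy=3.5,interpolation=0)[:595])
cv2.imwrite('pics/w10l.png',cv2.resize(w[220:320,490:640],None,fx=5,fy=5,interpolation=0))
```

```text
(no output)
```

View pics/w10c.png

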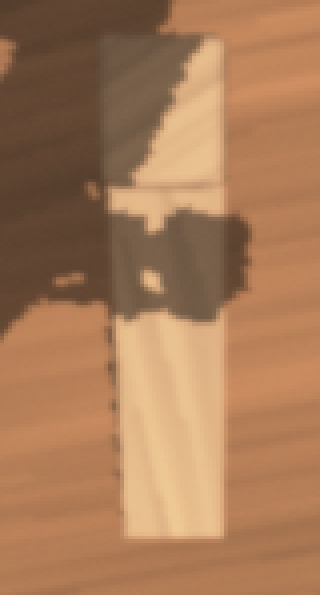

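View pics/w10l.png

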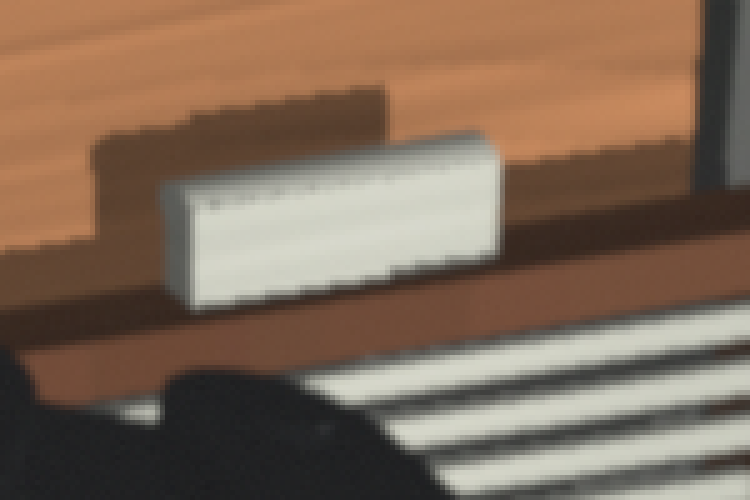

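Run:
```python
from h import *
s=get_state();w=read_camera('wrist')
D=lambda x,y:(270+x/4-.5,75+y/3.5-.5)
L=lambda x,y:(490+x/5-.5,220+y/5-.5)
th=[onplane(w,D(*q),.003,s) for q in [(123,538),(225,538)]]
bk=[onplane(w,D(*q),.05,s) for q in [(102,36),(222,36),(222,186),(106,186)]]
print(np.round(th,4),np.mean(th,0));print(np.round(bk,4),np.mean(bk,0))
v=np.mean(th,0)-np.mean(bk,0);print(np.hypot(v[0],v[1]),np.degrees(np.arctan2(v[1],v[0])))
v=th[1]-th[0];print(np.degrees(np.arctan2(v[1],v[0]))-90)
for q in [(188,210),(498,158),(192,308),(500,258)]: print('liptop',onplane(w,L(*q),.028,s).round(4))
for q in [(168,182),(484,132)]: print('lip low front',onplane(w,L(*q),.016,s).round(4))
```

```text
[[ 0.5382 -0.335   0.003 ]
 [ 0.5444 -0.3046  0.003 ]] [ 0.54129458 -0.31981076  0.003     ]
[[ 0.3824 -0.3019  0.05  ]
 [ 0.388  -0.2748  0.05  ]
 [ 0.4257 -0.2825  0.05  ]
 [ 0.4201 -0.3096  0.05  ]] [ 0.40403279 -0.29221489  0.05      ]
0.14000832810021394 -11.367522191395397
-11.683674360780486
liptop [ 0.6227 -0.0821  0.028 ]
liptop [ 0.6238 -0.012   0.028 ]
liptop [ 0.6489 -0.0818  0.028 ]
liptop [ 0.6502 -0.0107  0.028 ]
lip low front [ 0.6222 -0.0789  0.016 ]
lip low front [ 0.6242 -0.005   0.016 ]
```

Run:
```python
from h import *
st();to([.404,-.2922,.09],78.4);to([.404,-.2922,.006],78.4)
```

```text
t 11.05 tcp [ 0.4804 -0.2983  0.2001] yang 78.32 z [ 0.0012  0.     -1.    ] F [0.54 0.68 0.01] op 1.001
turn [0.0003, 0.0012, -0.0014] shift [0.0762, -0.0095, 0.11]
turn [0.0003, 0.0012, -0.0014] shift [0.0763, -0.0095, 0.194]
```

Emit:
arm_command --steps '[[[0, 0, 0], [0.038, -0.005, 0.05], 1], [[0, 0, 0], [0.076, -0.0095, 0.1], 1], [[0, 0, 0], [0.076, -0.0095, 0.11], 1], [[0, 0, 0], [0.076, -0.0095, 0.11], 1], [[0, 0, 0], [0.076, -0.0095, 0.135], 1], [[0, 0, 0], [0.076, -0.0095, 0.16], 1], [[0, 0, 0], [0.076, -0.0095, 0.185], 1], [[0, 0, 0], [0.076, -0.0095, 0.194], 1], [[0, 0, 0], [0.076, -0.0095, 0.194], 1], [[0, 0, 0], [0.076, -0.0095, 0.194], 1]]'

```text
time: 12.3
eef_pos: [0.4056, -0.2932, 0.0075]
tcp_rot: [0.102, 0.995, -0.001, 0.002]
contact_force: [0.4, 0.5, 0.7]
opening: 0.999
```

Run:
```python
from h import *
s=st();w=read_camera('wrist');save('w11.png',w['frame'])
to([.404,-.2922,.006],78.4)
```

```text
t 12.3 tcp [ 0.4056 -0.2932  0.0075] yang 78.34 z [ 0.0033 -0.0023 -1.    ] F [0.42 0.52 0.66] op 0.999
turn [-0.0014, 0.0035, -0.0011] shift [0.0015, 0.0007, 0.0014]
```

View pics/w11.png

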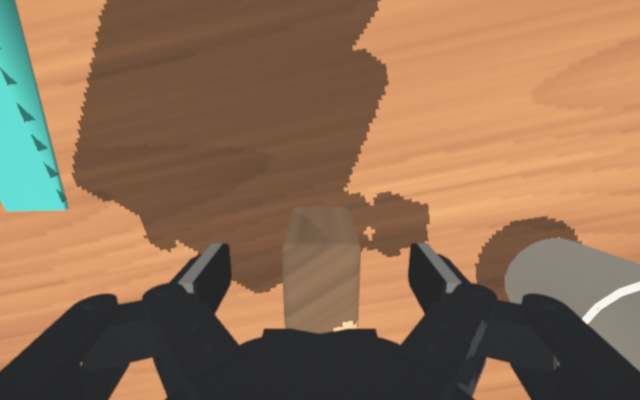

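The block at (321,270) is centred between the fingers, and the turquoise wedge and the cup are clear. Closing.

Emit:
arm_command --steps '[[[-0.001, 0.0035, -0.001], [0.0015, 0.0005, 0.001], 1], [[-0.001, 0.0035, -0.001], [0.0015, 0.0005, 0.001], -1], [[-0.001, 0.0035, -0.001], [0.0015, 0.0005, 0.001], -1], [[-0.001, 0.0035, -0.001], [0.0015, 0.0005, 0.001], -1], [[-0.001, 0.0035, -0.001], [0.0015, 0.0005, 0.001], -1], [[-0.001, 0.0035, -0.001], [0.0015, 0.0005, 0.001], -1], [[-0.001, 0.0035, -0.001], [0.0015, 0.0005, 0.001], -1], [[-0.001, 0.0035, -0.001], [0.0015, 0.0005, 0.001], -1], [[-0.001, 0.0035, -0.001], [0.0015, 0.0005, 0.001], -1]]' --force 90

```text
time: 13.48
eef_pos: [0.4042, -0.2926, 0.0066]
tcp_rot: [0.101, 0.995, -0.0, 0.0]
contact_force: [-0.3, -0.1, 2.7]
opening: 0.343
```

Run:
```python
from h import *
s=st();to([s['eef_pos'][0],s['eef_pos'][1],.13],78.4);to([.462,-.046,.13],89.1)
```

```text
t 13.47 tcp [ 0.4042 -0.2926  0.0066] yang 78.39 z [ 3.e-04 -9.e-04 -1.e+00] F [-0.27 -0.13  2.69] op 0.343
turn [-0.0008, 0.0005, -0.0002] shift [-0.0001, -0.0001, -0.1234]
turn [-0.0008, 0.0004, -0.1869] shift [-0.0071, 0.2531, -0.1236]
```

Emit:
arm_command --steps '[[[0, 0, 0], [0, 0, -0.02], -1], [[0, 0, 0], [0, 0, -0.06], -1], [[0, 0, 0], [0, 0, -0.1], -1], [[0, 0, 0], [0, 0, -0.124], -1], [[0, 0, -0.04], [0, 0.05, -0.124], -1], [[0, 0, -0.08], [0, 0.1, -0.124], -1], [[0, 0, -0.12], [-0.003, 0.15, -0.124], -1], [[0, 0, -0.16], [-0.005, 0.2, -0.124], -1], [[0, 0, -0.187], [-0.007, 0.253, -0.124], -1], [[0, 0, -0.187], [-0.007, 0.253, -0.124], -1], [[0, 0, -0.187], [-0.007, 0.253, -0.124], -1], [[0, 0, -0.187], [-0.007, 0.253, -0.124], -1]]'

```text
time: 14.98
eef_pos: [0.4615, -0.047, 0.13]
tcp_rot: [0.009, 1.0, -0.0, -0.0]
contact_force: [0.3, 0.2, -1.8]
opening: 0.34
```

Run:
```python
from h import *
s=st();c=read_camera('scene');save('scene12.png',c['frame'],(190,100,390,300),3)
c=read_camera('top');save('top12.png',c['frame'],(240,60,440,260),3)
to([.462,-.046,.0066],89.1)
```

```text
t 14.97 tcp [ 0.4615 -0.047   0.13  ] yang 89.01 z [-5.e-04 -9.e-04 -1.e+00] F [ 0.29  0.22 -1.76] op 0.34
turn [-0.0009, -0.0, -0.002] shift [-0.0003, 0.0013, 0.1237]
```

View pics/scene12.png

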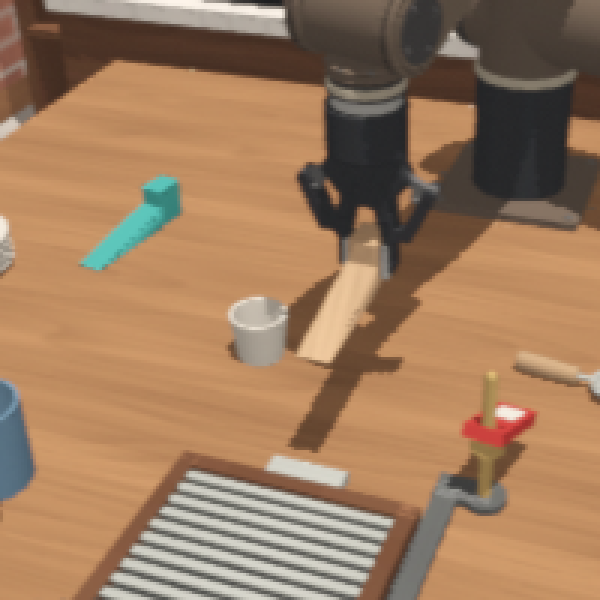

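View pics/top12.png

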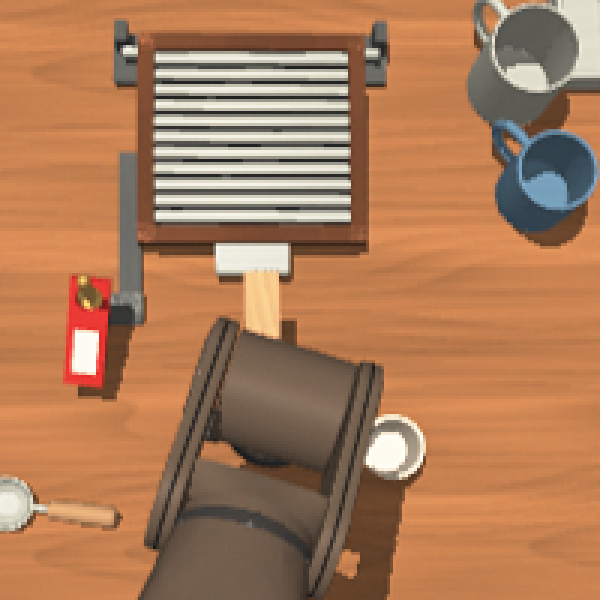

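The wedge points at the lip and clears the cup. I lower it to the counter.

Emit:
arm_command --steps '[[[-0.001, 0, -0.002], [0, 0.001, 0.04], -1], [[-0.001, 0, -0.002], [0, 0.001, 0.08], -1], [[-0.001, 0, -0.002], [0, 0.001, 0.105], -1], [[-0.001, 0, -0.002], [0, 0.001, 0.115], -1], [[-0.001, 0, -0.002], [0, 0.001, 0.12], -1], [[-0.001, 0, -0.002], [0, 0.001, 0.1235], -1], [[-0.001, 0, -0.002], [0, 0.001, 0.1235], -1], [[-0.001, 0, -0.002], [0, 0.001, 0.1235], -1]]'

```text
time: 16.08
eef_pos: [0.4623, -0.0464, 0.0074]
tcp_rot: [0.008, 1.0, -0.0, 0.001]
contact_force: [-0.1, 0.1, -2.1]
opening: 0.339
```

Run:
```python
from h import *
s=st()
for n,b,k in (('scene',(220,180,340,300),5),('top',(270,120,370,200),6)):
    c=read_camera(n);save(n+'13.png',c['frame'],b,k)
w=read_camera('wrist');save('w13.png',w['frame'])
```

```text
t 16.07 tcp [ 0.4623 -0.0464  0.0074] yang 89.1 z [ 1.4e-03 -4.0e-04 -1.0e+00] F [-0.09  0.06 -2.14] op 0.339
```

View pics/scene13.png

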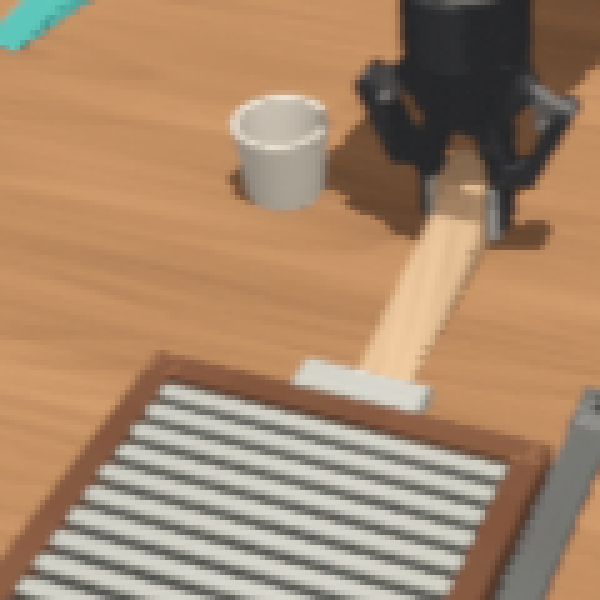

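View pics/top13.png

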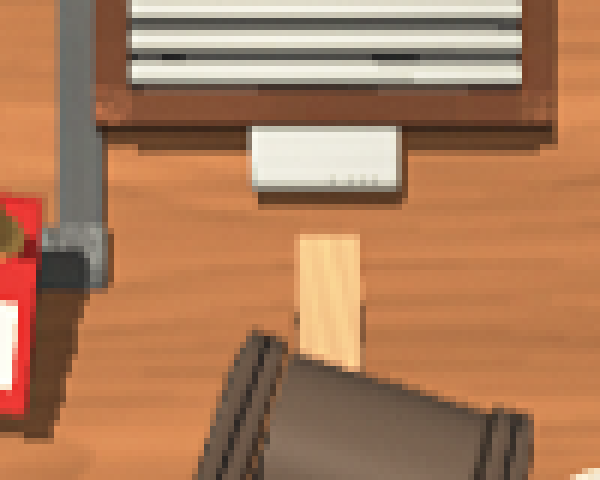

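View pics/w13.png

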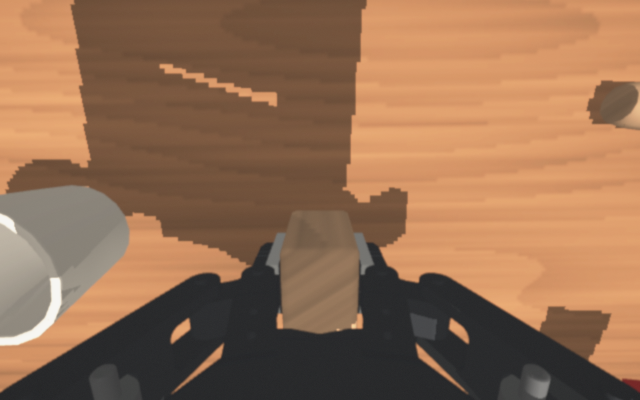

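Run:
```python
from h import *
t=read_camera('top');sc=read_camera('scene')
G=lambda x,y:(270+x/6-.5,120+y/6-.5)
S=lambda x,y:(220+x/5-.5,180+y/5-.5)
print('tip',onplane(t,G(299,234),.004),onplane(t,G(360,234),.004))
for z in (.016,.028): print('lip front',z,onplane(t,G(255,186),z),onplane(t,G(401,186),z))
print('lip front bottom',onplane(t,G(257,192),.016),onplane(t,G(401,192),.016))
print('lip front sc',onplane(sc,S(305,360),.028),onplane(sc,S(430,384),.028))
to([.462,-.046,.006],89.1)
```

```text
tip [ 0.60063142 -0.03376614  0.004     ] [ 0.60017012 -0.06349136  0.004     ]
lip front 0.016 [ 0.62205942 -0.0126273   0.016     ] [ 0.62100652 -0.08313253  0.016     ]
lip front 0.028 [ 0.61946557 -0.01243922  0.028     ] [ 0.61842407 -0.08218107  0.028     ]
lip front bottom [ 0.619111   -0.01353385  0.016     ] [ 0.61806763 -0.0830596   0.016     ]
lip front sc [ 0.62512916 -0.08301761  0.028     ] [ 0.62227557 -0.0131114   0.028     ]
turn [-0.0, 0.0004, 0.0] shift [-0.0002, 0.0003, 0.0009]
```

Emit:
arm_command --steps '[[[0, 0, 0], [0, 0, 0.001], -1], [[0, 0, 0], [-0.015, 0, 0.001], -1], [[0, 0, 0], [-0.03, 0, 0.001], -1], [[0, 0, 0], [-0.045, 0, 0.001], -1], [[0, 0, 0], [-0.06, 0, 0.001], -1], [[0, 0, 0], [-0.07, 0, 0.001], -1], [[0, 0, 0], [-0.075, 0, 0.001], -1], [[0, 0, 0], [-0.078, 0, 0.001], -1], [[0, 0, 0], [-0.078, 0, 0.001], -1], [[0, 0, 0], [-0.078, 0, 0.001], -1]]'

```text
time: 17.58
eef_pos: [0.5406, -0.0476, 0.0066]
tcp_rot: [0.008, 1.0, -0.0, 0.001]
contact_force: [-0.9, -0.2, 5.1]
opening: 0.338
```

Run:
```python
from h import *
s=st()
for n,b,k in (('scene',(220,180,340,300),5),('top',(270,120,370,200),6)):
    c=read_camera(n);save(n+'14.png',c['frame'],b,k)
to([.541,-.0475,.0066],89.1)
```

```text
t 17.57 tcp [ 0.5406 -0.0476  0.0066] yang 89.12 z [ 1.1e-03 -3.0e-04 -1.0e+00] F [-0.88 -0.24  5.06] op 0.338
turn [-0.0003, 0.0011, 0.0003] shift [-0.0004, 0.0001, -0.0]
```

View pics/scene14.png

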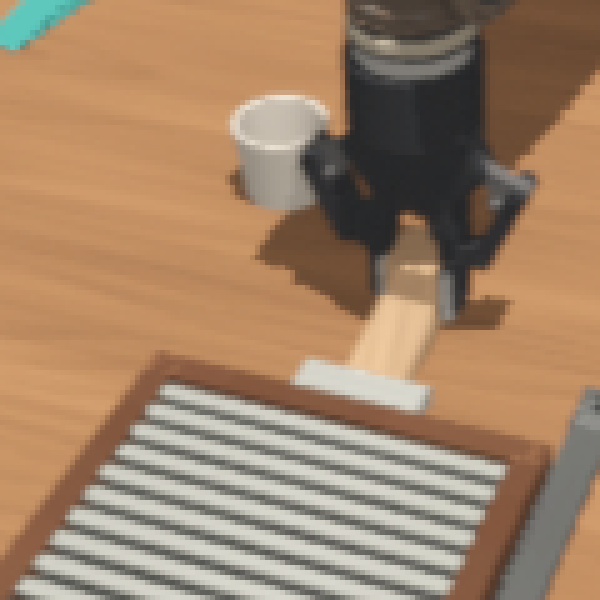

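View pics/top14.png

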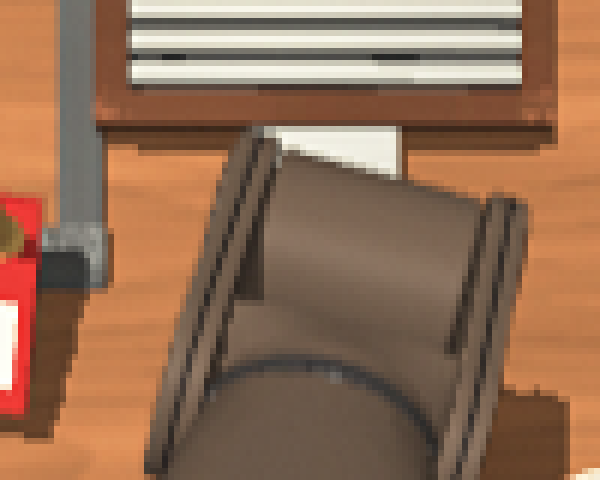

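The lip is still at rest: in the scene crop it spans (295,360) to (430,408), as before. I advance in small steps and watch the force.

Emit:
arm_command --steps '[[[0, 0, 0], [-0.002, 0, 0], -1], [[0, 0, 0], [-0.004, 0, 0], -1], [[0, 0, 0], [-0.004, 0, 0], -1], [[0, 0, 0], [-0.004, 0, 0], -1]]'

```text
time: 18.18
eef_pos: [0.545, -0.0477, 0.0066]
tcp_rot: [0.008, 1.0, -0.0, 0.001]
contact_force: [-0.8, -0.2, 2.6]
opening: 0.343
```

Emit:
arm_command --steps '[[[0, 0, 0], [-0.002, 0, 0], -1], [[0, 0, 0], [-0.004, 0, 0], -1], [[0, 0, 0], [-0.004, 0, 0], -1], [[0, 0, 0], [-0.004, 0, 0], -1]]'

```text
time: 18.68
eef_pos: [0.5492, -0.0477, 0.0067]
tcp_rot: [0.008, 1.0, -0.0, 0.001]
contact_force: [-1.5, -0.1, 3.3]
opening: 0.341
```

Emit:
arm_command --steps '[[[0, 0, 0], [-0.002, 0, 0], -1], [[0, 0, 0], [-0.004, 0, 0], -1], [[0, 0, 0], [-0.004, 0, 0], -1], [[0, 0, 0], [-0.004, 0, 0], -1]]'

```text
time: 19.18
eef_pos: [0.5516, -0.0477, 0.0067]
tcp_rot: [0.008, 1.0, -0.0, -0.001]
contact_force: [-9.2, -1.0, 8.2]
opening: 0.344
```

Emit:
arm_command --steps '[[[0, 0, 0], [-0.002, 0, 0], -1], [[0, 0, 0], [-0.004, 0, 0], -1], [[0, 0, 0], [-0.004, 0, 0], -1], [[0, 0, 0], [-0.004, 0, 0], -1]]'

```text
time: 19.68
eef_pos: [0.5533, -0.0476, 0.0066]
tcp_rot: [0.007, 1.0, 0.0, -0.004]
contact_force: [-12.6, 0.6, 11.6]
opening: 0.344
```

Run:
```python
from h import *
s=st()
c=read_camera('scene');save('scene15.png',c['frame'],(220,180,340,300),5)
st()
```

```text
t 19.68 tcp [ 0.5533 -0.0476  0.0066] yang 89.17 z [-7.8e-03  4.0e-04 -1.0e+00] F [-12.62   0.62  11.63] op 0.344
t 19.73 tcp [ 0.5533 -0.0477  0.0066] yang 89.16 z [-7.8e-03  4.0e-04 -1.0e+00] F [-12.46   0.21  11.76] op 0.338
```

View pics/scene15.png

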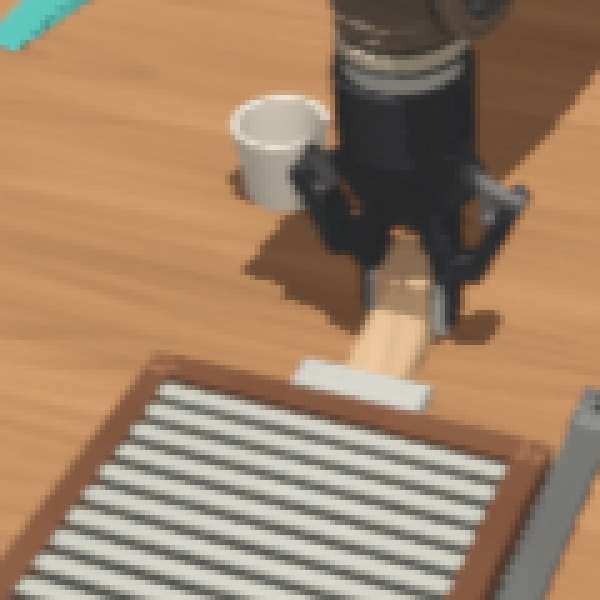

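Contact came at TCP x ≈ 0.550. The tool is pressing down 12 N and tilting about 0.4°, so friction is high. I level it and unload it vertically while pushing on.

Run:
```python
from h import *
s=st();to([.5573,-.0478,.0066],89.1)
```

```text
t 19.73 tcp [ 0.5533 -0.0477  0.0066] yang 89.16 z [-7.8e-03  4.0e-04 -1.0e+00] F [-12.46   0.21  11.76] op 0.338
turn [0.0003, -0.0078, 0.0011] shift [-0.004, -0.0001, 0.0]
```

Emit:
arm_command --steps '[[[0, -0.012, 0.001], [-0.003, 0, -0.001], -1], [[0, -0.014, 0.001], [-0.006, 0, -0.001], -1], [[0, -0.014, 0.001], [-0.008, 0, -0.001], -1], [[0, -0.014, 0.001], [-0.008, 0, -0.001], -1]]'

```text
time: 20.23
eef_pos: [0.5581, -0.0473, 0.0066]
tcp_rot: [0.007, 1.0, 0.001, -0.001]
contact_force: [-11.8, 0.3, 8.9]
opening: 0.342
```

Run:
```python
from h import *
s=st();to([.5573,-.0478,.0066],89.1)
c=read_camera('scene');save('scene16.png',c['frame'],(220,180,340,300),5)
```

```text
t 20.23 tcp [ 0.5581 -0.0473  0.0066] yang 89.15 z [-0.0024  0.0012 -1.    ] F [-11.8    0.26   8.91] op 0.342
turn [0.0012, -0.0024, 0.0008] shift [0.0008, -0.0005, 0.0]
```

View pics/scene16.png

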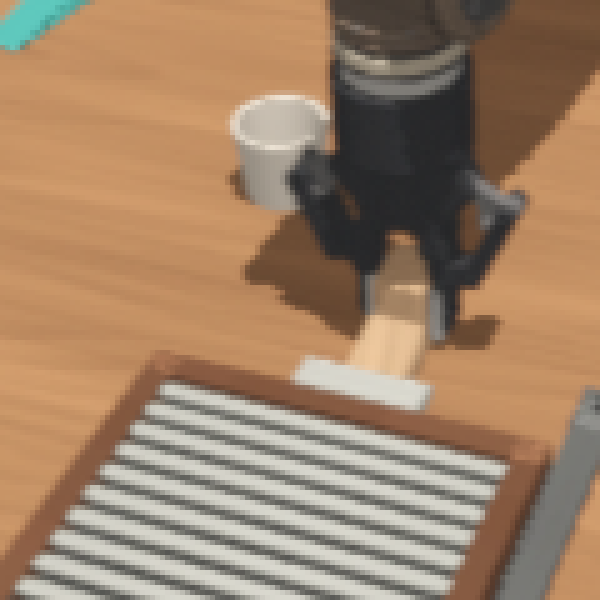

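The lip edge has begun to rise slightly and the push is working. I continue toward TCP x ≈ 0.574.

Emit:
arm_command --steps '[[[0, -0.008, 0.001], [-0.004, 0, -0.001], -1], [[0, -0.01, 0.001], [-0.008, 0, -0.001], -1], [[0, -0.01, 0.001], [-0.01, 0, -0.001], -1], [[0, -0.01, 0.001], [-0.01, 0, -0.001], -1]]'

```text
time: 20.78
eef_pos: [0.5648, -0.047, 0.0066]
tcp_rot: [0.008, 1.0, 0.001, -0.001]
contact_force: [-10.7, 0.2, 7.8]
opening: 0.339
```

Run:
```python
from h import *
s=st();to([.574,-.048,.0066],89.1)
c=read_camera('scene');save('scene17.png',c['frame'],(220,180,340,300),5)
w=read_camera('wrist');save('w17.png',w['frame'])
```

```text
t 20.77 tcp [ 0.5648 -0.047   0.0066] yang 89.14 z [-0.0013  0.0022 -1.    ] F [-10.69   0.22   7.81] op 0.339
turn [0.0022, -0.0013, 0.0006] shift [-0.0093, -0.0008, 0.0]
```

View pics/scene17.png

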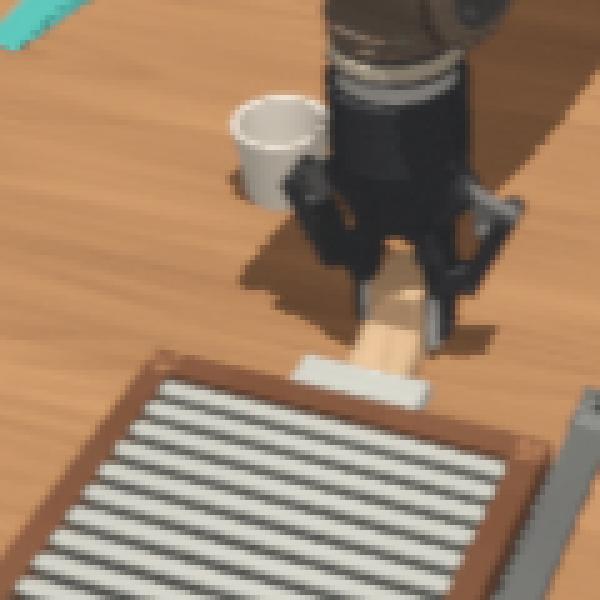

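View pics/w17.png

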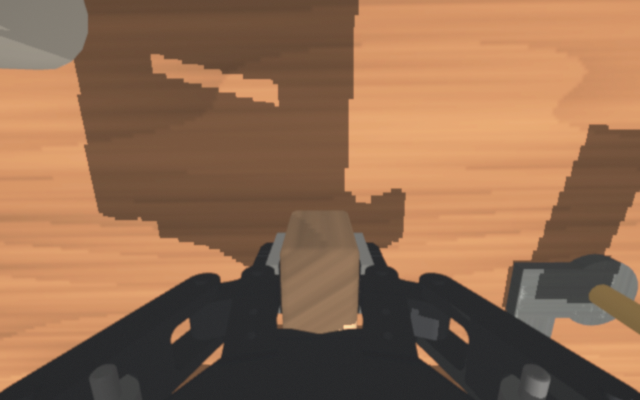

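The block sits in the hand as before, with no slip, and the lip is rising. Another 9 mm or so to go.

Emit:
arm_command --steps '[[[0.001, -0.007, 0.001], [-0.004, -0.0005, -0.0005], -1], [[0.001, -0.008, 0.001], [-0.008, -0.0005, -0.0005], -1], [[0.001, -0.008, 0.001], [-0.012, -0.0005, -0.0005], -1], [[0.001, -0.008, 0.001], [-0.012, -0.0005, -0.0005], -1]]'

```text
time: 21.38
eef_pos: [0.5739, -0.0472, 0.0066]
tcp_rot: [0.008, 1.0, 0.001, -0.001]
contact_force: [-10.9, 1.8, 9.4]
opening: 0.343
```

```bash
python3 - <<'E'
from h import *
s=st();to([.5745,-.048,.0066],89.1)
c=read_camera('scene');save('scene18.png',c['frame'],(220,180,340,300),5)
E
python3 - <<'E'
import cv2,numpy as np
# subpixel vertical shift of lip / deck front / deck back patches vs rest image
a=cv2.cvtColor(cv2.imread('pics/scene13.png')[::5,::5],6).astype(np.float32)
for n in (14,15,16,17,18):
    b=cv2.cvtColor(cv2.imread(f'pics/scene{n}.png')[::5,::5],6).astype(np.float32)
    out=[]
    for x0,y0,x1,y1 in ((50,84,100,110),(20,72,60,90),(86,90,112,110)):
        out.append(np.round(cv2.phaseCorrelate(a[y0:y1,x0:x1],b[y0:y1,x0:x1],cv2.createHanningWindow((x1-x0,y1-y0),cv2.CV_32F))[0],2))
    print(n,out)
E
```

```text
t 21.38 tcp [ 0.5739 -0.0472  0.0066] yang 89.13 z [-0.0012  0.002  -1.    ] F [-10.94   1.8    9.45] op 0.343
turn [0.002, -0.0012, 0.0006] shift [-0.0006, -0.0008, 0.0]
14 [array([0.04, 0.52]), array([-0.01, -0.06]), array([0.46, 0.13])]
15 [array([-0.03,  0.26]), array([-0.44, -0.27]), array([0.41, 0.01])]
16 [array([0.5 , 0.76]), array([-0.35, -0.31]), array([ 0.88, -0.29])]
17 [array([-0.08,  0.39]), array([ 6.72, -0.54]), array([ 0.32, -0.33])]
18 [array([-2.29, -0.25]), array([-1.45, -1.78]), array([ 0.52, -0.57])]
```

View pics/scene18.png

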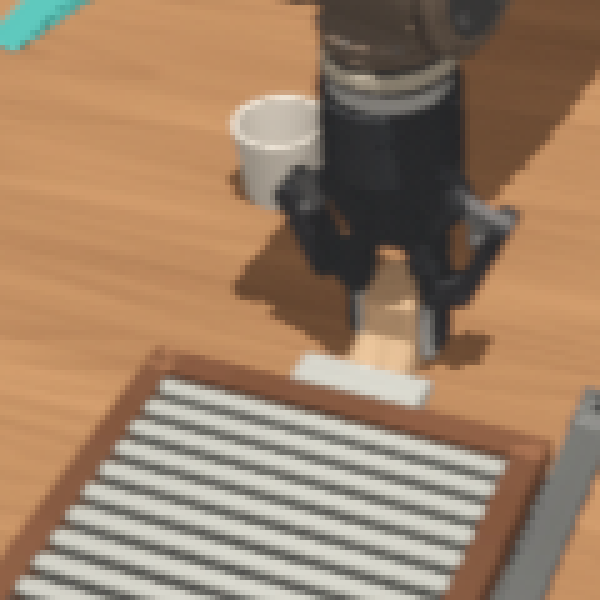

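Run:
```python
from h import *
c=read_camera('scene');cv2.imwrite('pics/dummy19.png',c['frame'][:,:,::-1])
for P in ([.621,-.047,.028],[.648,-.047,.028],[.648,-.1,.034],[.648,.03,.034]):
    a=proj(c,P);print(a.round(1),[(proj(c,np.array(P)+[0,0,d])-a).round(2).tolist() for d in (.004,.005,.006)])
im={n:cv2.imread(f'pics/scene{n}.png')[2::5,2::5].astype(float) for n in (13,14,15,16,17,18)}
def edge(prof,lo,hi,rise):
    # max gradient subpixel between lo,hi
    g=np.diff(prof)[lo:hi]*(1 if rise else -1);g=np.clip(g,0,None);k=g.argmax();i=np.arange(max(0,k-1),min(len(g),k+2))
    return lo+.5+(i*g[i]).sum()/g[i].sum()
for n,v in im.items():
    B=v[...,0]
    lipback=[edge(B[:,x],74,86,False) for x in range(63,83)]  # lip white->brown
    Rr=v[...,2]
    left=[edge(Rr[:,x],68,80,False) for x in range(36,56)]  # wood->brown frame front edge
    slat=[edge(B[:,x],74,90,True) for x in range(40,92)]
    right=[edge(Rr[:,x],79,92,False) for x in range(90,106)]
    print(n,[np.median(q).round(2) for q in (lipback,left,slat,right)],[np.mean(q).round(2) for q in (lipback,left,slat,right)])
```

```text
[293.6 253.3] [[-0.06, -1.15], [-0.08, -1.44], [-0.09, -1.72]]
[289.8 259.9] [[-0.07, -1.16], [-0.09, -1.45], [-0.11, -1.74]]
[270.9 253.9] [[-0.11, -1.16], [-0.14, -1.45], [-0.17, -1.74]]
[318.  264.6] [[-0.01, -1.18], [-0.01, -1.47], [-0.01, -1.77]]
13 [np.float64(79.72), np.float64(73.52), np.float64(85.71), np.float64(86.38)] [np.float64(79.74), np.float64(73.95), np.float64(85.17), np.float64(86.43)]
14 [np.float64(79.71), np.float64(73.7), np.float64(85.58), np.float64(86.58)] [np.float64(79.74), np.float64(74.14), np.float64(85.07), np.float64(86.72)]
15 [np.float64(79.7), np.float64(73.94), np.float64(84.9), np.float64(87.02)] [np.float64(79.63), np.float64(74.5), np.float64(84.45), np.float64(87.42)]
16 [np.float64(79.5), np.float64(73.69), np.float64(85.41), np.float64(86.25)] [np.float64(79.44), np.float64(74.74), np.float64(84.92), np.float64(87.26)]
17 [np.float64(79.07), np.float64(74.23), np.float64(84.64), np.float64(86.12)] [np.float64(79.12), np.float64(75.12), np.float64(84.36), np.float64(86.91)]
18 [np.float64(78.7), np.float64(73.77), np.float64(84.25), np.float64(85.91)] [np.float64(78.67), np.float64(75.01), np.float64(84.0), np.float64(86.42)]
```

The lip edge rose 1.0–1.4 px, so the lift is about 4–4.5 mm, and travel past contact gives about 4.7 mm. I add a final 2 mm push.

Emit:
arm_command --steps '[[[0.001, -0.007, 0.001], [-0.004, -0.0005, -0.0005], -1], [[0.001, -0.007, 0.001], [-0.005, -0.0005, -0.0005], -1], [[0.001, -0.007, 0.001], [-0.005, -0.0005, -0.0005], -1], [[0.001, -0.007, 0.001], [-0.005, -0.0005, -0.0005], -1], [[0.001, -0.007, 0.001], [-0.005, -0.0005, -0.0005], -1], [[0.001, -0.007, 0.001], [-0.005, -0.0005, -0.0005], -1]]'

```text
time: 22.22
eef_pos: [0.5756, -0.0473, 0.0066]
tcp_rot: [0.008, 1.0, 0.001, -0.001]
contact_force: [-12.6, 0.1, 11.4]
opening: 0.342
```

Run:
```python
from h import *
s=st()
c=read_camera('scene');save('scene20.png',c['frame'],(220,180,340,300),5);save('scene20f.png',c['frame'])
c=read_camera('top');save('top20.png',c['frame'])
w=read_camera('wrist');save('w20.png',w['frame']);st()
im={n:cv2.imread(f'pics/scene{n}.png')[2::5,2::5].astype(float) for n in (13,14,18,20)}
def edge(prof,lo,hi,rise):
    g=np.diff(prof)[lo:hi]*(1 if rise else -1);g=np.clip(g,0,None);k=g.argmax();i=np.arange(max(0,k-1),min(len(g),k+2))
    return lo+.5+(i*g[i]).sum()/g[i].sum()
for n,v in im.items():
    B=v[...,0]
    lipback=[edge(B[:,x],74,86,False) for x in range(63,83)]
    slat=[edge(B[:,x],74,90,True) for x in range(40,92)]
    print(n,np.mean(lipback).round(2),np.median(slat).round(2),np.mean(slat).round(2))
```

```text
t 22.23 tcp [ 0.5756 -0.0473  0.0066] yang 89.13 z [-0.0029  0.002  -1.    ] F [-12.63   0.07  11.42] op 0.342
t 22.38 tcp [ 0.5756 -0.0473  0.0066] yang 89.13 z [-0.0029  0.002  -1.    ] F [-12.23   0.5   11.43] op 0.339
13 79.74 85.71 85.17
14 79.74 85.58 85.07
18 78.67 84.25 84.0
20 78.59 83.42 83.47
```

View pics/scene20f.png

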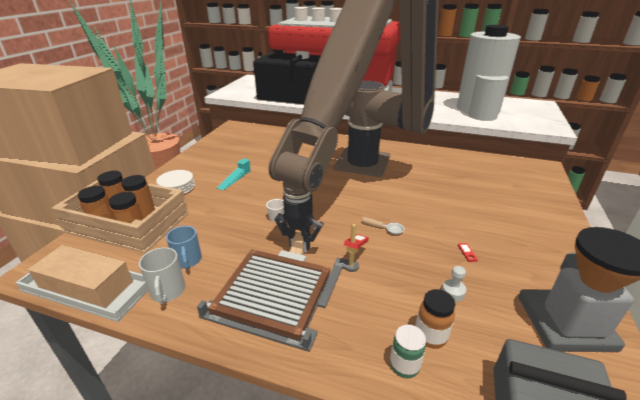

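View pics/top20.png

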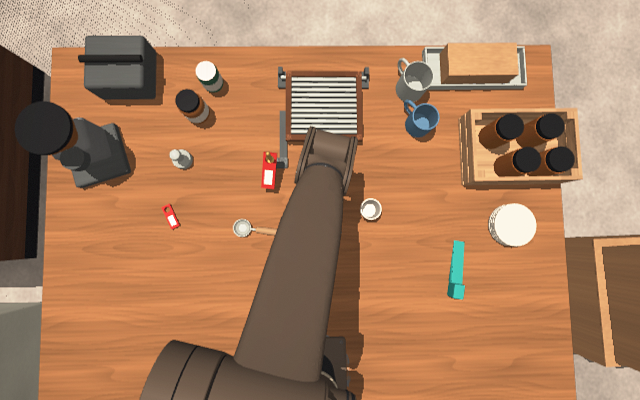

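View pics/w20.png

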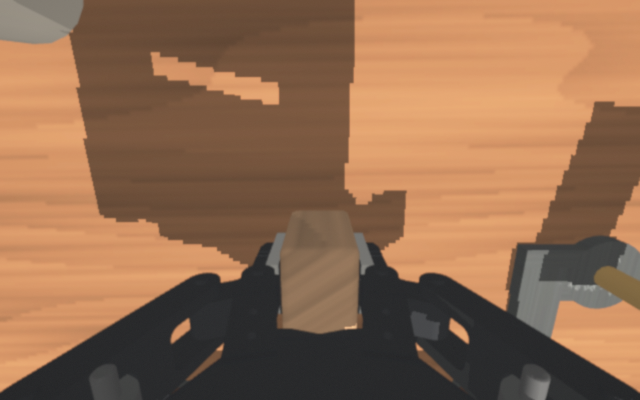

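The deck is raised about 5 mm, the tag still hangs at (269,170) in the top view, the other things are at their first pixels, and the wedge is steady in the grip. Handing in.

Run:
```python
from h import *
st();print(sign_off())
```

```text
t 22.38 tcp [ 0.5756 -0.0473  0.0066] yang 89.13 z [-0.0029  0.002  -1.    ] F [-12.23   0.5   11.43] op 0.339
the job is handed in; nothing more can be done
None
```

I hung the larger red tag by its hole on the brass post and let it go. Then I slid the wooden wedge under the lip, and the job was handed in at 22.4 s with the wedge still gripped.

**Lift:** The estimates average about 5 mm but do not fully agree. Wedge travel past first contact gives about 5 mm. In the scene camera the lip's rear edge moved about 1.15 px (4 mm) and the slat edge 1.7–2.3 px (about 6 mm or more). I did not measure it more finely.

**Forces:** First contact made the tool press down on the counter by about 12 N and tilt 0.4°, so I re-levelled it and carried on. At the end the push was about 12 N along the counter and 11 N down, well under the limits, and the pose held steady between readings. The wedge did not slip in the grip.

**Surroundings:** In the last pictures the tag still hangs on the post. The cup, jars, small tag and turquoise wedge appear where they were at the start.

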